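# Relining a hot shop's cullet chute with lapped plates

## Task

Line the small sloping cullet chute like a slate roof, from the foot up. First slide the steel liner that already lies askew on the chute down into the corner, snug against the copper foot lip and the copper side rail, without lifting it off the chute; then lay the loose liner with the yellow line over it, and last the one with the red head (red end uphill), each with its lower edge on the yellow lap line of the liner below, lying flat with its long side snug along the side rail. Leave all the other tools and vessels where they are.

Things in the scene. Friction and masses are not known exactly. Their poses are not given: they have to be found in the camera images.
- bed: The chute's fixed grey sloping deck. Origin: on its surface, in the corner where the lip's and rail's inner faces meet. x: up the slope (16 degrees above level) along the rail; y: out through the rail; z: square to the deck. Surface z = 0, x -12 to 253, y -155 to 0 mm, 6 mm thick, at most 110 mm above the table; open at its head and at the side away from the rail.
- rail_mid (a point): Point on the top inner edge of the copper side rail, mid-length (bed x 120, y 0, z 26 mm); bed axes. The rail is 10 mm thick, 26 mm high above the deck, as long as the deck.
- lip_mid (a point): Point on the top inner edge of the copper foot lip, mid-width (bed x 0, z 19 mm); bed axes. The lip is 12 mm thick, 19 mm high, as wide as the deck. Behind it lies a dark wedge, 45 mm long up the slope, 13 mm high at the lip and falling 7.6 degrees relative to the deck, that props up the foot liner's lower edge.
- foot_home (a point): Where the foot liner's centre must come (bed x 50, y -28, z 11 mm); bed axes. Home liners are all parallel, pitched 7.6 degrees from the deck toward level: 8.4 degrees above level, head uphill, y as the bed's y. Each next liner lies flat on the one below it, its head edge on the deck.
- foot_liner_c (a point): Foot liner: flat dark steel plate 100 (x) by 56 (y) by 8 (z) mm, about 0.3 kg; this point is its centre. Its x axis points from its lower (tail) edge to its head edge, z out of the marked top face. A yellow lap line 4 mm wide crosses its top face, centred 60 mm from its tail edge (10 mm from this point toward the head). It starts on the chute, tail downhill, its head on the deck and tail on the wedge, askew, 13 to 23 mm up from the lip and 15 to 45 mm off the rail.
- mid_liner_c (a point): Middle liner: flat dark steel plate 100 (x) by 56 (y) by 8 (z) mm, about 0.3 kg; this point is its centre. Its x axis points from its lower (tail) edge to its head edge, z out of the marked top face. It has the same yellow lap line, centred 60 mm from its tail edge. It starts flat on the table. When laid right its centre is 60 mm along x and 8 mm along z from the foot liner's centre, in the foot liner's axes.
- top_liner_c (a point): Top liner: flat dark steel plate 100 (x) by 56 (y) by 8 (z) mm, about 0.3 kg; this point is its centre. Its x axis points from its lower (tail) edge to its head edge, z out of the marked top face. No lap line; a red band 22 mm wide lies by its head edge. It starts flat on the table. When laid right its centre is 60 mm along x and 8 mm along z from the middle liner's centre, in the middle liner's axes.
- top_head (a point): Middle of the red band on the top liner's upper face, 37 mm from its centre toward its head edge.
- frit_jar: Amber glass jar with a dark cap, 56 mm across, 85 mm tall, standing; origin at the centre of its underside. Leave alone.
- wax_tin: Small brass tin, 42 mm across, 45 mm tall; origin at the centre of its underside. Leave alone.
- jacks: Steel jacks (sprung two-bladed tool) lying flat, 225 mm long in x, 55 mm wide, 12 mm high; origin at its middle, on the table. Leave alone.
- calipers: Steel calipers lying flat, 145 mm long in x, 80 mm wide, 12 mm high; origin at its middle, on the table. Leave alone.
- wood_block: Wooden shaping block 80 by 60 by 40 mm with a 100 mm round handle toward its -x; origin at the underside of the block's centre. Leave alone.
- colour_bottle: Green bottle, 60 mm across, 150 mm tall, standing beyond the rail side of the chute; origin at the centre of its underside. Leave alone.
- red_bowl: Red bowl, 100 mm across, 50 mm tall; origin at the centre of its underside. Leave alone.
Mind the look-alikes: they are no part of the job. Leave any blue look-alike of the part that bears foot_liner_c alone. Leave any pink look-alike of the part that bears mid_liner_c alone.

How it is judged:
On the way, in this order (a step that is already met when the one before it is completed fails the run):
1. the foot liner is home in the corner, against the lip and the side rail (x of foot_liner_c in the frame of bed between 0.0465 and 0.054 m and z of foot_liner_c in the frame of bed between 0.006 and 0.0145 m and y of foot_liner_c in the frame of bed between -0.0315 and -0.0255 m and angle between the y axis of foot_liner_c and the y axis of bed, either way round below 0.06 rad), for 0.2 s.
2. the middle liner lies on it, lower edge on its lap line, against the rail (all of step 1 and x of mid_liner_c in the frame of foot_liner_c between 0.0555 and 0.0645 m and z of mid_liner_c in the frame of foot_liner_c between 0.005 and 0.011 m and y of mid_liner_c in the frame of bed between -0.0315 and -0.0255 m and angle between the y axis of mid_liner_c and the y axis of bed, either way round below 0.06 rad), for 0.2 s.
At the end, for the whole second after the job is handed in: Foot liner within 4 mm of the lip; middle and top liners flat on the one below (3 mm), lower edge within 4.5 mm of its lap line (60 mm), red end uphill; all three within 3.5 mm of the side rail, square to it within 0.06 rad, released and at rest (all of step 2 and x of top_liner_c in the frame of mid_liner_c between 0.0555 and 0.0645 m and z of top_liner_c in the frame of mid_liner_c between 0.005 and 0.011 m and y of top_liner_c in the frame of bed between -0.0315 and -0.0255 m and angle between the y axis of top_liner_c and the y axis of bed, either way round below 0.06 rad and x of top_head in the frame of mid_liner_c above 0.08 m); the robot touches nothing.
It fails at once if the foot liner is lifted off the chute (centre more than 30 mm above the deck) (z of foot_liner_c in the frame of bed above 0.03 m).
It fails at once if one of the other tools or vessels is moved more than 25 mm (distance of any of frit_jar, wax_tin, jacks, calipers, wood_block, colour_bottle, red_bowl from where it was at the start of the episode above 0.025 m).
It also fails if it takes over 72 s, if anything falls off the work surface, if the arm or the gripper's body presses on something with over 40 N, if the wrist force passes 120 N, or if a joint passes its speed limit or range.

## Robot

A 6-joint arm with a two-finger parallel gripper is mounted at the origin on the work surface. World frame = base frame: x ahead of the robot, y to its left, z up, the work surface at z = 0. Lengths are in m, angles in rad, forces in N, time in s.
With the tool pointing down it reaches from about 0.375 to 0.975 m from the base axis. Payload 3.8 kg.
Tool frame: the origin (TCP) lies midway between the tips of the shut fingers; the grasp point (between the pads) lies 19 mm behind it; z points along the fingers, x is the direction in which the jaws open and shut, and the axes are right-handed (so a half turn about z gives the same grasp; the last joint's range is limited). The gripper opens to 85 mm and grips with 20 to 120 N. Pads are 22 mm wide; open, the fingers measure 114 mm over their backs; the gripper's body (76 mm by 85 mm) begins 54 mm behind the grasp point. The pads swing forward as they close: fully open they stand 13 mm farther back than shut.
Start: joints at [1.141, 0.264, 1.604, -0, 1.274, -0.037], TCP at [0.258, 0.624, 0.199] pointing down, gripper open.
Joint ranges: [-2.63, 2.63], [-0.94, 2.18], [0.31, 2.57], [-1.31, 4.45], [0, 2.66], [-2.55, 2.55]. Speed limits (rad/s): [2.57, 2.57, 3.14, 3.14, 3.14, 3.14].

## Interface

Orientations are given as a rotation vector (axis times angle).
In Python, from workcell import manip gives the robot as it stands.
- The arm moves only by the tool drive_tool, never from a script. Its argument "deltas" is a list of rows, each an object of numbers: "fingers": the finger opening in cm, from 0 to 8.54; "x", "y", "z": the shift along the tool's x, y, z in cm; "spin": the turn about the tool's z in rad. A call has 1 to 10 rows; each row shifts and turns the commanded pose from where the row before left it, along the tool's axes as they then stand; what a row does not reach is not made up. A row lasts 1/10 s, in which the tool goes at most 50 mm and 8.59 degrees, less where a joint would pass 70% of its speed; a pose out of reach is approached as far as the arm can. A call is refused whole if a number of a shift passes 5 or a number of a turn 0.15, either way. A call with a gripper value outside its range is refused whole. The fingers move at their own pace and stop on an object; "newtons" is the grip in N (left out, the last holds). Time passes only in rows, so rows that do not move let the fingers close. It gives the time, the measured TCP pose, the force and the opening at its end, in the units of the state.
- manip.get_obs(): the state, without advancing time (a new reading comes with each control period).
- manip.grab_frame(name): name is "side" or "top" or "wrist"; returns a dict with "frame" (384x512x3 uint8, blue, green, red), "z_map" (384x512 float32, m along the optical axis (not along the pixel's ray), 0 where there is no reading), "mtx" (3x3 intrinsics, pixels), "rvec" (rotation vector, rad) and "tvec" (3), from world to camera coordinates, as OpenCV has them; the wrist camera has in their place "mount" (4x4, takes a point from camera to tool coordinates, whose origin is the TCP and whose axes are the tool frame's). Camera axes: x right, y down, z forward; pixel columns grow to the right and rows downward; lengths in m; the calibration is good to about 2 mm. A picture is of the moment at which its call begins: read the wrist's pose just before it.
- manip.job_done(): hands the job in, once; it reports no verdict.
Trained networks look in a picture, given as the dict that the camera call returned (one of the last four; its "shot" number tells which), for a name from the list of things; names that differ only in an ending like _2 or _b are one class to them, and where a whole thing is asked for, a point or a joint stands for the part that bears it (a point fixed in the world has none). Each returns a list of dicts, best first, with "confidence" (0 to 1); they miss things now and then, are a little off and sometimes report something else, mostly with a low value. They report only what shows in the picture. A call takes as long as a camera call. They do not tell look-alikes from the thing itself.
- manip.find_in(label, picture): "centre" ([x, y, z] in m, in world coordinates, good to about 4 mm: the middle of the surface that is visible of it).
- manip.trace(label, picture): "mask" (384x512 bool, what is visible of it).
- manip.place_of(label, picture): "centre" ([x, y, z] in m, in world coordinates, good to about 4 mm: a listed point, or the origin of a listed thing).
The state is a dict: "clock": time; "qpos": joint angles; "joint_velocities": joint speeds; "effort": joint torques, N m; "tcp_pos": TCP position; "tcp_rot": TCP orientation; "ft_force": force on the tool from outside, world axes, zero at the start; "ft_torque": the same for the moment, N m; "gripper_width": finger opening in m.
Only numpy, scipy, OpenCV 4.12 (cv2) and the standard library are available. Lean on these libraries where they do the work, as an engineer would, in place of code of your own. Each camera call takes 0.05 s, during which the arm holds its last target. There are 200 camera calls.

## Working session

There is one attempt and no reset: what is moved stays moved. The work goes in short steps, Python scripts to look and compute and a tool call to move; the robot and the scene stay as the last step left them, time stands still between calls to the robot, and variables do not carry over. Pictures are saved under pics/ and viewed, about 8 in all and at most 12, crops included, and the job is handed in when it is done.

Besides the shell and the picture viewer there is one more tool, called after "Call:" in YAML: its name, and indented under it one key for each argument. drive_tool: Moves the arm, as the interface text tells. Its arguments: {"type":"object","properties":{"deltas":{"type":"array","items":{"type":"object","properties":{"fingers":{"type":"number"},"x":{"type":"number"},"y":{"type":"number"},"z":{"type":"number"},"spin":{"type":"number"}}}},"newtons":{"type":"number"}},"required":["deltas"]}

```bash
mkdir -p pics; cat > h.py <<'E'
import numpy as np, cv2
from scipy.spatial.transform import Rotation as R
from workcell import manip
def cam(name):
    o=manip.get_obs(); p=manip.grab_frame(name)
    if name=="wrist":
        T=np.eye(4);T[:3,:3]=R.from_rotvec(o["tcp_rot"]).as_matrix();T[:3,3]=o["tcp_pos"]
        W=T@np.array(p["mount"])
    else:
        E=np.eye(4);E[:3,:3]=R.from_rotvec(np.ravel(p["rvec"])).as_matrix();E[:3,3]=np.ravel(p["tvec"]);W=np.linalg.inv(E)
    return p,W
def cloud(p,W):
    K=np.array(p["mtx"]);z=p["z_map"];v,u=np.indices(z.shape)
    P=np.stack([(u-K[0,2])/K[0,0]*z,(v-K[1,2])/K[1,1]*z,z],-1)
    return P@W[:3,:3].T+W[:3,3]
def pix(p,W,X):
    c=(np.asarray(X)-W[:3,3])@W[:3,:3]; q=c@np.array(p["mtx"]).T; return q[...,:2]/q[...,2:]
E
python3 - <<'E'
from h import *
np.set_printoptions(precision=4,suppress=True)
ims=[]
for n in("top","side"):
    p,W=cam(n); ims.append(p["frame"]); print(n,W[:3,3],"fwd",W[:3,2],"right",W[:3,0])
    for l in("bed","rail_mid","lip_mid","foot_home","foot_liner_c","mid_liner_c","top_liner_c","top_head","frit_jar","wax_tin","jacks","calipers","wood_block","colour_bottle","red_bowl"):
        for d in manip.place_of(l,p)[:3]:
            c=np.array(d["centre"]);print(l,c,round(d["confidence"],2),pix(p,W,c).round())
    cv2.imwrite(f"pics/{n}0.png",cv2.resize(p["frame"],(800,600)))
E
```

```text
top [0.3702 0.0669 1.0887] fwd [ 0.1173 -0.0364 -0.9924] right [-0.0211 -0.9992  0.0342]
bed [0.4226 0.2049 0.0336] 0.76 [197. 216.]
bed [0.4726 0.1934 0.0637] 0.23 [200. 199.]
lip_mid [0.4408 0.1338 0.0535] 0.87 [221. 209.]
foot_home [0.4737 0.1935 0.063 ] 0.66 [200. 198.]
foot_home [ 0.7271 -0.3562 -0.0044] 0.56 [373. 120.]
foot_liner_c [ 0.3427 -0.0185  0.0027] 0.82 [272. 242.]
foot_liner_c [0.4962 0.1683 0.0613] 0.61 [209. 191.]
mid_liner_c [ 0.4752 -0.1257  0.0084] 0.87 [306. 198.]
mid_liner_c [ 0.6619  0.4121 -0.0037] 0.7 [132. 142.]
mid_liner_c [ 0.2107 -0.2751  0.0047] 0.57 [358. 284.]
top_liner_c [ 0.5911 -0.3352  0.0008] 0.85 [369. 161.]
top_liner_c [0.5299 0.2344 0.0971] 0.62 [184. 178.]
top_head [ 0.6205 -0.3183  0.0059] 0.67 [364. 151.]
top_head [0.5311 0.2336 0.0934] 0.39 [184. 177.]
frit_jar [ 0.6802 -0.1522  0.002 ] 0.74 [311. 134.]
frit_jar [ 0.6631  0.4125 -0.0017] 0.4 [132. 141.]
frit_jar [0.4762 0.1919 0.0626] 0.22 [200. 197.]
jacks [ 0.362  -0.3233 -0.0001] 0.79 [370. 233.]
jacks [ 0.539  -0.2438  0.0042] 0.58 [342. 177.]
calipers [ 0.7254 -0.3562 -0.0038] 0.52 [
[... 594 characters left out ...]
59 [260. 178.]
mid_liner_c [ 0.2052 -0.2677  0.0026] 0.92 [200. 303.]
mid_liner_c [ 0.4731 -0.1271  0.0019] 0.55 [277. 247.]
top_liner_c [ 0.5902 -0.3347  0.0024] 0.64 [338. 291.]
top_head [ 0.6189 -0.3157  0.0113] 0.66 [345. 282.]
frit_jar [ 0.6788 -0.1506 -0.0025] 0.85 [338. 241.]
frit_jar [ 0.5897 -0.3328  0.0047] 0.65 [338. 290.]
wax_tin [ 0.5416 -0.2479  0.0013] 0.5 [311. 272.]
jacks [ 0.3672 -0.3234  0.0029] 0.71 [263. 306.]
calipers [ 0.7326 -0.3616  0.0013] 0.51 [387. 288.]
wood_block [0.2612 0.3195 0.0009] 0.73 [191. 177.]
colour_bottle [ 0.366  -0.3246  0.0033] 0.62 [262. 306.]
colour_bottle [ 0.6648  0.4085 -0.0011] 0.57 [279. 152.]
red_bowl [0.4536 0.4393 0.0011] 0.84 [231. 154.]
```

View pics/top0.png

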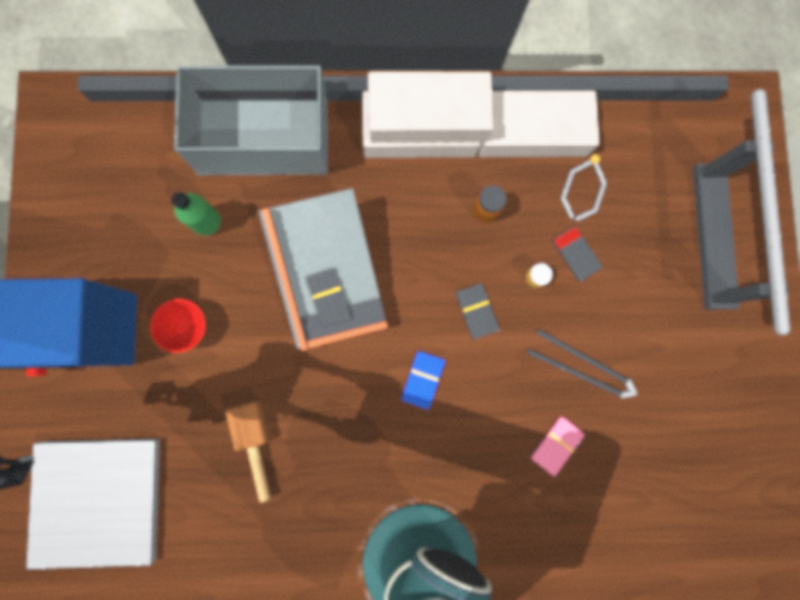

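View pics/side0.png

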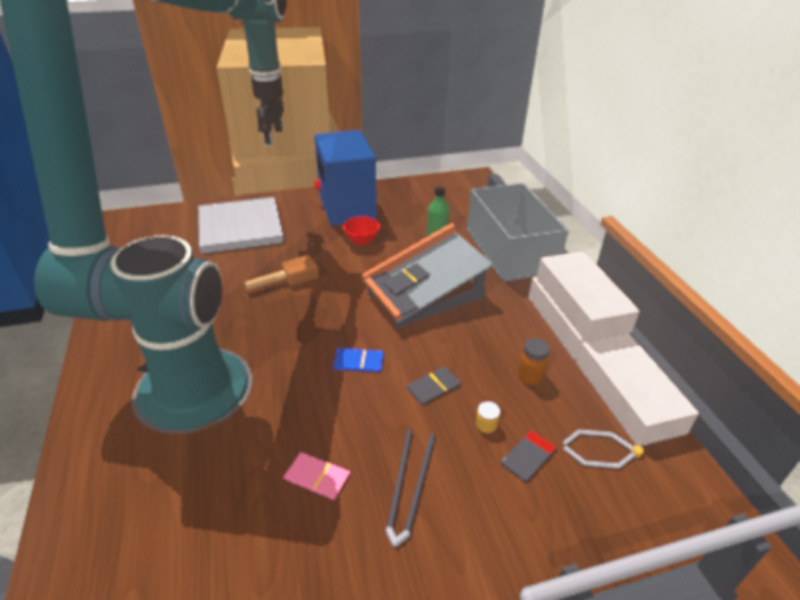

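The top view shows the foot liner on the chute at (328,298), the mid liner at (478,310) and the red-headed top liner at (578,255). The look-alikes are blue at (424,380) and pink at (558,446). By the description I take the three dark plates. Next I'll fit the bed and the plates from depth.

```bash
cat >> h.py <<'E'
TH=np.radians(16)
def bedfit(P,img,c0=(0.47,0.19,0.06)):
    """bed pose from cloud: deck plane, then copper rail and lip tops"""
    Q=P.reshape(-1,3);C=img.reshape(-1,3).astype(int)
    m=(np.linalg.norm(Q[:,:2]-[0.52,0.19],axis=1)<0.2)&(Q[:,2]>0.015)&(Q[:,2]<.16);Q=Q[m];C=C[m]
    cop=(C[:,2]>C[:,0]+50)
    D=Q[~cop];rng=np.random.default_rng(0);best=(0,)
    for _ in range(600):
        a,b,c=D[rng.choice(len(D),3,False)];n=np.cross(b-a,c-a);L=np.linalg.norm(n)
        if L<1e-4: continue
        n/=L;n*=np.sign(n[2])
        if abs(n[2]-np.cos(TH))>.03: continue
        k=(abs((D-a)@n)<.003).sum()
        if k>best[0]:best=(k,n,a)
    _,n,a=best
    for _ in range(3):
        I=D[abs((D-a)@n)<.003];a=I.mean(0);n=np.linalg.svd(I-a)[2][2];n*=np.sign(n[2])
    h=(Q-a)@n
    x=-n*n[2]+[0,0,1];x/=np.linalg.norm(x);y=np.cross(n,x)
    s=(Q-a)@np.c_[x,y]
    r=cop&(h>.0235)&(h<.029);l=cop&(h>.013)&(h<.0215)
    (vx,vy,px,py)=cv2.fitLine(s[r].astype(np.float32),cv2.DIST_HUBER,0,.001,.001).ravel()
    if vx<0:vx,vy=-vx,-vy
    X=vx*x+vy*y;Y=np.cross(n,X)
    yr=np.median((Q[r]-a)@Y); 
    L=(Q[l]-a);L=L[(L@Y<yr-.012)];L=L[abs(L@X-np.median(L@X))<.02]
    xl=np.median(L@X)
    print("tilt",np.degrees(np.arccos(n[2])),"railvsplane",np.degrees(np.arctan2(vy,vx)),"n",r.sum(),len(L),"lip x range",np.percentile(L@X,[3,97])-xl,"rail y",np.percentile((Q[r]-a)@Y,[3,97])-yr)
    T=np.eye(4);T[:3,:3]=np.c_[X,Y,n];T[:3,3]=a+X*(xl+.006)+Y*(yr-.005);return T
def plate(p,W,label,near,r=.04):
    P=cloud(p,W);best=None
    for d in manip.trace(label,p):
        m=d["mask"]&(p["z_map"]>0)
        if m.sum()<20: continue
        c=np.median(P[m],0)
        if np.linalg.norm(c[:2]-near)<r: best=(d,m);break
    if best is None: return None
    m=best[1];q=P[m];q=q[abs(q[:,2]-np.median(q[:,2]))<.012]
    (c,s,an)=cv2.minAreaRect(q[:,:2].astype(np.float32)*1000)
    if s[0]<s[1]: an+=90
    im=p["frame"].astype(int);yl=m&(im[...,2]>im[...,0]+60);lc=P[yl][:,:2].mean(0)*1000 if yl.sum() else None
    a=np.radians(an);
    if lc is not None and (lc-c)@[np.cos(a),np.sin(a)]<0:a+=np.pi
    return np.round(c,1),np.round(s,1),round((a+np.pi)%(2*np.pi)-np.pi,3),np.median(q[:,2]),lc
E
python3 - <<'E'
from h import *
np.set_printoptions(precision=4,suppress=True)
for n in("top","side"):
    p,W=cam(n);P=cloud(p,W)
    try:
        T=bedfit(P,p["frame"]);print(n,T,"yaw",np.arctan2(T[1,0],T[0,0]))
    except Exception as e: print(n,e)
    print("foot",plate(p,W,"foot_liner_c",[.497,.168]))
    print("mid",plate(p,W,"mid_liner_c",[.475,-.126]))
    print("top",plate(p,W,"top_liner_c",[.59,-.335]))
o=manip.get_obs();print(o)
E
```

```text
tilt 15.978247499284501 railvsplane -0.2807282 n 300 223 lip x range [-0.0065  0.0063] rail y [-0.0053  0.0045]
top [[ 0.9353 -0.2316 -0.2675  0.4208]
 [ 0.2223  0.9728 -0.065   0.2097]
 [ 0.2753  0.0013  0.9614  0.0369]
 [ 0.      0.      0.      1.    ]] yaw 0.2333800005556246
foot (array([495.5, 164. ]), array([96.8, 55. ]), np.float64(0.307), np.float64(0.06862502377353041), array([506.1318, 166.4841]))
mid (array([ 472.3, -125.9]), array([96.5, 57.9]), np.float64(0.289), np.float64(0.00893337776983405), array([ 481.863 , -121.8075]))
top (array([ 587. , -335.1]), array([101.3,  64.1]), np.float64(0.53), np.float64(0.00850812869787776), array([ 617.6821, -314.3426]))
tilt 15.935638555822653 railvsplane -0.14820209 n 125 113 lip x range [-0.0065  0.0083] rail y [-0.0059  0.007 ]
side [[ 0.9347 -0.235  -0.2667  0.4247]
 [ 0.2258  0.972  -0.0652  0.2054]
 [ 0.2746  0.0007  0.9616  0.0346]
 [ 0.      0.      0.      1.    ]] yaw 0.23701519310484226
foot (array([503.2, 161.6]), array([106.5,  61.2]), np.float64(0.285), np.float64(0.06535006256258974), array([510.47  , 164.8265]))
mid (array([ 475.9, -129.2]), array([102.4,  57. ]), np.float64(0.326), np.float64(0.007401514633166739), array([ 485.2383, -120.6153]))
top (array([ 588.8, -336.6]), array([99.7, 55.4]), np.float64(0.512), np.float64(0.007718697049800105), array([ 622.3986, -319.0705]))
{'clock': 2.0, 'qpos': array([ 1.1411,  0.2639,  1.604 ,  0.    ,  1.2737, -0.0369]), 'joint_velocities': array([ 0.0017, -0.0003,  0.0001,  0.0022,  0.0018,  0.0012]), 'effort': array([ -0.0008, -51.5052, -36.7707,  -0.0001,   0.0009,   0.    ]), 'tcp_pos': array([0.2584, 0.6236, 0.1994]), 'tcp_rot': array([-2.6122, -1.7453, -0.    ]), 'ft_force': array([-0.0889, -0.5948, -0.7657]), 'ft_torque': array([-0.0184, -0.0632,  0.0234]), 'gripper_width': 0.08559600022573295}
```

```bash
cat >> h.py <<'E'
import json
def plan(x,y,z,yaw,n=None,dec=1,step=4.0):
    """rows to bring TCP to pose; yaw = heading of tool x; tool points down"""
    o=manip.get_obs();M=R.from_rotvec(o["tcp_rot"]).as_matrix();p=np.array(o["tcp_pos"])*100
    t=np.array([x,y,z])*100;w=np.arctan2(M[1,0],M[0,0]);dy=(yaw-w+np.pi)%(2*np.pi)-np.pi
    n=n or int(max(np.ceil(np.linalg.norm(t-p)/step),np.ceil(abs(dy)/.145),1));rows=[]
    for k in range(n):
        d=(t-p)/(n-k);s=round(-dy/(n-k),2 if k<n-1 else 3)
        a=np.round([d[0]*np.cos(w)+d[1]*np.sin(w),d[0]*np.sin(w)-d[1]*np.cos(w),-d[2]],dec)
        p=p+[a[0]*np.cos(w)+a[1]*np.sin(w),a[0]*np.sin(w)-a[1]*np.cos(w),-a[2]]
        w-=s;dy+=s;r=dict(x=a[0],y=a[1],z=a[2],spin=s);rows.append({k:float(v) for k,v in r.items() if v})
    for i in range(0,n,10):print(json.dumps(rows[i:i+10]).replace(" ",""))
    print("end err cm",(t-p).round(2),"from",o["tcp_pos"].round(4),round(float(np.arctan2(M[1,0],M[0,0])),3))
E
python3 -c "
from h import *
plan(.44,.17,.25,-1.34)"
```

```text
[{"x":-1.9,"y":1.9,"z":-0.3,"spin":0.14},{"x":-1.7,"y":2.1,"z":-0.3,"spin":0.14},{"x":-1.3,"y":2.4,"z":-0.3,"spin":0.14},{"x":-1.0,"y":2.5,"z":-0.3,"spin":0.14},{"x":-0.6,"y":2.6,"z":-0.3,"spin":0.14},{"x":-0.3,"y":2.7,"z":-0.3,"spin":0.14},{"x":0.1,"y":2.7,"z":-0.3,"spin":0.14},{"x":0.5,"y":2.7,"z":-0.3,"spin":0.14},{"x":0.9,"y":2.6,"z":-0.3,"spin":0.14},{"x":1.2,"y":2.4,"z":-0.3,"spin":0.14}]
[{"x":1.5,"y":2.2,"z":-0.3,"spin":0.14},{"x":1.8,"y":2.0,"z":-0.3,"spin":0.14},{"x":2.1,"y":1.7,"z":-0.2,"spin":0.14},{"x":2.3,"y":1.4,"z":-0.3,"spin":0.14},{"x":2.5,"y":1.1,"z":-0.2,"spin":0.14},{"x":2.7,"y":0.7,"z":-0.3,"spin":0.14},{"x":2.7,"y":0.4,"z":-0.2,"spin":0.14},{"x":2.8,"y":-0.1,"z":-0.3,"spin":0.138}]
end err cm [-0.04 -0.   -0.04] from [0.2584 0.6236 0.1994] 1.178
```

Call:
drive_tool:
  deltas:
    - {"x": -1.9,"y": 1.9,"z": -0.3,"spin": 0.14}
    - {"x": -1.7,"y": 2.1,"z": -0.3,"spin": 0.14}
    - {"x": -1.3,"y": 2.4,"z": -0.3,"spin": 0.14}
    - {"x": -1.0,"y": 2.5,"z": -0.3,"spin": 0.14}
    - {"x": -0.6,"y": 2.6,"z": -0.3,"spin": 0.14}
    - {"x": -0.3,"y": 2.7,"z": -0.3,"spin": 0.14}
    - {"x": 0.1,"y": 2.7,"z": -0.3,"spin": 0.14}
    - {"x": 0.5,"y": 2.7,"z": -0.3,"spin": 0.14}
    - {"x": 0.9,"y": 2.6,"z": -0.3,"spin": 0.14}
    - {"x": 1.2,"y": 2.4,"z": -0.3,"spin": 0.14}

```text
validation failed for argument at $.de...
```

Call:
drive_tool:
  deltas:
    - {"x": 1.5,"y": 2.2,"z": -0.3,"spin": 0.14}
    - {"x": 1.8,"y": 2.0,"z": -0.3,"spin": 0.14}
    - {"x": 2.1,"y": 1.7,"z": -0.2,"spin": 0.14}
    - {"x": 2.3,"y": 1.4,"z": -0.3,"spin": 0.14}
    - {"x": 2.5,"y": 1.1,"z": -0.2,"spin": 0.14}
    - {"x": 2.7,"y": 0.7,"z": -0.3,"spin": 0.14}
    - {"x": 2.7,"y": 0.4,"z": -0.2,"spin": 0.14}
    - {"x": 2.8,"y": -0.1,"z": -0.3,"spin": 0.138}

```text
validation failed for argument at $.de...
```

```bash
cat > look.py <<'E'
from h import *
import sys
np.set_printoptions(precision=4,suppress=True)
o=manip.get_obs();print(o["clock"],o["tcp_pos"],R.from_rotvec(o["tcp_rot"]).as_matrix()[:2,0],o["ft_force"])
p,W=cam("wrist");P=cloud(p,W)
cv2.imwrite(f"pics/{sys.argv[1]}.png",p["frame"])
try:
    T=bedfit(P,p["frame"]);print(T,"yaw",np.arctan2(T[1,0],T[0,0]))
except Exception as e: print("bed",e)
print("foot",plate(p,W,"foot_liner_c",[.495,.168],.06))
E
python3 look.py w1
```

```text
2.0 [0.2584 0.6236 0.1994] [0.3828 0.9238] [-0.0889 -0.5948 -0.7657]
bed a must be a positive integer unless no samples are taken
foot None
```

View pics/w1.png

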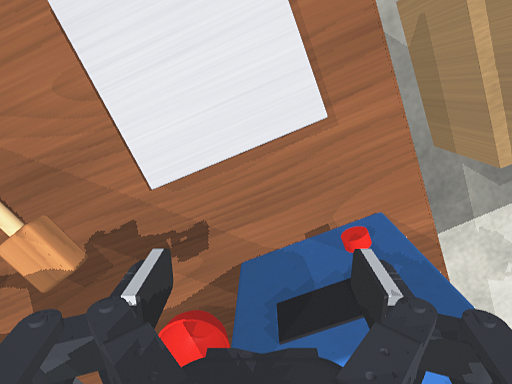

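The wrist view before any move shows the pads at (145,280) and (380,280), with the scene ahead above them. The call was refused, so I'll try a row with all the keys in it.

Call:
drive_tool:
  deltas:
    - {"fingers": 8.5,"x": -1.9,"y": 1.9,"z": -0.3,"spin": 0.14}

```text
clock: 2.2
tcp_pos: [0.2676, 0.6003, 0.2017]
tcp_rot: [-2.727, -1.557, 0.0]
ft_force: [0.6, -1.4, -0.0]
gripper_width: 0.0849
```

```bash
python3 -c "
from h import *
print(manip.grab_frame('wrist')['mount'].round(3));plan(.44,.17,.25,-1.34)"
```

```text
[[ 1.     0.001 -0.001  0.001]
 [-0.     0.951  0.31  -0.081]
 [ 0.001 -0.31   0.951 -0.175]
 [ 0.     0.     0.     1.   ]]
[{"x":-1.6,"y":2.1,"z":-0.3,"spin":0.14},{"x":-1.3,"y":2.4,"z":-0.3,"spin":0.14},{"x":-1.0,"y":2.5,"z":-0.3,"spin":0.14},{"x":-0.6,"y":2.6,"z":-0.3,"spin":0.14},{"x":-0.2,"y":2.7,"z":-0.3,"spin":0.14},{"x":0.1,"y":2.7,"z":-0.3,"spin":0.14},{"x":0.5,"y":2.6,"z":-0.3,"spin":0.14},{"x":0.9,"y":2.6,"z":-0.3,"spin":0.14},{"x":1.2,"y":2.4,"z":-0.3,"spin":0.14},{"x":1.6,"y":2.2,"z":-0.3,"spin":0.14}]
[{"x":1.8,"y":2.0,"z":-0.2,"spin":0.14},{"x":2.1,"y":1.7,"z":-0.3,"spin":0.14},{"x":2.3,"y":1.4,"z":-0.2,"spin":0.14},{"x":2.5,"y":1.0,"z":-0.3,"spin":0.14},{"x":2.6,"y":0.7,"z":-0.2,"spin":0.14},{"x":2.7,"y":0.3,"z":-0.3,"spin":0.13},{"x":2.7,"y":-0.1,"z":-0.2,"spin":0.138}]
end err cm [-0.04 -0.02  0.05] from [0.27   0.5956 0.2025] 1.028
```

```bash
sed -i 's/if v})/}|{"fingers":F})/; s/,step=4.0)/,step=4.0,F=8.5)/' h.py; python3 -c "
from h import *
plan(.50,.185,.25,-1.34)"
```

```text
[{"x":-1.4,"y":2.4,"z":-0.3,"spin":0.14,"fingers":8.5},{"x":-1.0,"y":2.6,"z":-0.3,"spin":0.14,"fingers":8.5},{"x":-0.6,"y":2.7,"z":-0.3,"spin":0.14,"fingers":8.5},{"x":-0.3,"y":2.8,"z":-0.3,"spin":0.14,"fingers":8.5},{"x":0.1,"y":2.8,"z":-0.3,"spin":0.14,"fingers":8.5},{"x":0.5,"y":2.7,"z":-0.3,"spin":0.14,"fingers":8.5},{"x":0.9,"y":2.6,"z":-0.3,"spin":0.14,"fingers":8.5},{"x":1.2,"y":2.5,"z":-0.3,"spin":0.14,"fingers":8.5},{"x":1.6,"y":2.3,"z":-0.3,"spin":0.14,"fingers":8.5},{"x":1.9,"y":2.0,"z":-0.3,"spin":0.14,"fingers":8.5}]
[{"x":2.1,"y":1.8,"z":-0.2,"spin":0.14,"fingers":8.5},{"x":2.4,"y":1.4,"z":-0.3,"spin":0.14,"fingers":8.5},{"x":2.5,"y":1.1,"z":-0.2,"spin":0.14,"fingers":8.5},{"x":2.7,"y":0.7,"z":-0.3,"spin":0.14,"fingers":8.5},{"x":2.7,"y":0.4,"z":-0.2,"spin":0.14,"fingers":8.5},{"x":2.7,"y":-0.0,"z":-0.3,"spin":0.13,"fingers":8.5},{"x":2.8,"y":-0.4,"z":-0.2,"spin":0.138,"fingers":8.5}]
end err cm [0.   0.04 0.05] from [0.27   0.5956 0.2025] 1.028
```

Call:
drive_tool:
  deltas:
    - {"x": -1.4,"y": 2.4,"z": -0.3,"spin": 0.14,"fingers": 8.5}
    - {"x": -1.0,"y": 2.6,"z": -0.3,"spin": 0.14,"fingers": 8.5}
    - {"x": -0.6,"y": 2.7,"z": -0.3,"spin": 0.14,"fingers": 8.5}
    - {"x": -0.3,"y": 2.8,"z": -0.3,"spin": 0.14,"fingers": 8.5}
    - {"x": 0.1,"y": 2.8,"z": -0.3,"spin": 0.14,"fingers": 8.5}
    - {"x": 0.5,"y": 2.7,"z": -0.3,"spin": 0.14,"fingers": 8.5}
    - {"x": 0.9,"y": 2.6,"z": -0.3,"spin": 0.14,"fingers": 8.5}
    - {"x": 1.2,"y": 2.5,"z": -0.3,"spin": 0.14,"fingers": 8.5}
    - {"x": 1.6,"y": 2.3,"z": -0.3,"spin": 0.14,"fingers": 8.5}
    - {"x": 1.9,"y": 2.0,"z": -0.3,"spin": 0.14,"fingers": 8.5}

```text
clock: 3.25
tcp_pos: [0.4078, 0.357, 0.2328]
tcp_rot: [-3.088, 0.574, -0.001]
ft_force: [0.1, 1.0, -0.7]
gripper_width: 0.085
```

Call:
drive_tool:
  deltas:
    - {"x": 2.1,"y": 1.8,"z": -0.2,"spin": 0.14,"fingers": 8.5}
    - {"x": 2.4,"y": 1.4,"z": -0.3,"spin": 0.14,"fingers": 8.5}
    - {"x": 2.5,"y": 1.1,"z": -0.2,"spin": 0.14,"fingers": 8.5}
    - {"x": 2.7,"y": 0.7,"z": -0.3,"spin": 0.14,"fingers": 8.5}
    - {"x": 2.7,"y": 0.4,"z": -0.2,"spin": 0.14,"fingers": 8.5}
    - {"x": 2.7,"y": 0.0,"z": -0.3,"spin": 0.13,"fingers": 8.5}
    - {"x": 2.8,"y": -0.4,"z": -0.2,"spin": 0.138,"fingers": 8.5}

```text
clock: 3.95
tcp_pos: [0.5034, 0.1892, 0.2499]
tcp_rot: [-2.467, 1.944, -0.001]
ft_force: [0.4, 0.4, 0.1]
gripper_width: 0.0854
```

```bash
python3 look.py w2
```

```text
bash:   675 Killed                     python3 look.py w2
```

View pics/w2.png

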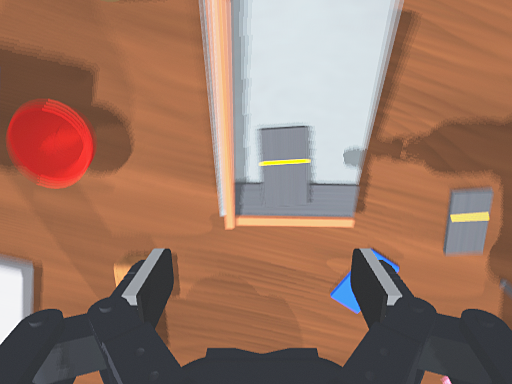

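View w2 shows the foot liner at (287,165), with a rail gap of about 30 mm and a small lip gap. The mid liner is at (467,222) and the blue look-alike at (365,280). The script ran out of memory in the SVD, so I'll fix that.

```bash
sed -i 's/np.linalg.svd(I-a)\[2\]/np.linalg.svd(I-a,full_matrices=False)[2]/' h.py; python3 look.py w3; cat >> h.py <<'E'
E
python3 - <<'E'
from h import *
np.set_printoptions(precision=4,suppress=True)
p,W=cam("wrist")
print("mid",plate(p,W,"mid_liner_c",[.475,-.126]))
d=manip.trace("foot_liner_c",p)
for k in d: print(k["confidence"],k["mask"].sum(),np.argwhere(k["mask"]).mean(0))
E
```

```text
4.0 [0.5056 0.1858 0.2502] [ 0.2264 -0.974 ] [ 1.8802 -2.2132 -0.1783]
tilt 15.886970336809686 railvsplane -0.03680923 n 2335 1133 lip x range [-0.008   0.0042] rail y [-0.0048  0.0048]
[[ 0.9353 -0.2332 -0.2662  0.4227]
 [ 0.2243  0.9724 -0.064   0.21  ]
 [ 0.2737  0.0002  0.9618  0.0367]
 [ 0.      0.      0.      1.    ]] yaw 0.23533471055330626
foot (array([496.9, 164.2]), array([99.7, 57.9]), np.float64(0.321), np.float64(0.06888007751191441), array([505.8067, 168.1649]))
mid (array([ 473.6, -127.3]), array([100.6,  62.7]), np.float64(0.321), np.float64(0.008948221149088775), array([ 480.3426, -122.4778]))
0.82 3677 [166.0364 281.1847]
0.77 591 [289.0034 349.9865]
```

```bash
python3 -c "
from h import *
plan(.497,.1645,.09,-1.25,dec=2,F=7.2)"
```

```text
[{"x":0.48,"y":0.23,"z":3.19,"spin":-0.02,"fingers":7.2},{"x":0.48,"y":0.24,"z":3.18,"spin":-0.01,"fingers":7.2},{"x":0.47,"y":0.25,"z":3.19,"spin":-0.02,"fingers":7.2},{"x":0.47,"y":0.25,"z":3.18,"spin":-0.01,"fingers":7.2},{"x":0.47,"y":0.26,"z":3.19,"spin":-0.018,"fingers":7.2}]
end err cm [-0. -0.  0.] from [0.5025 0.1907 0.2493] -1.328
```

Call:
drive_tool:
  deltas:
    - {"x": 0.5,"y": 0.2,"z": 3.2,"spin": -0.02,"fingers": 7.2}
    - {"x": 0.5,"y": 0.3,"z": 3.2,"spin": -0.01,"fingers": 7.2}
    - {"x": 0.5,"y": 0.3,"z": 3.2,"spin": -0.02,"fingers": 7.2}
    - {"x": 0.5,"y": 0.2,"z": 3.2,"spin": -0.01,"fingers": 7.2}
    - {"x": 0.4,"y": 0.2,"z": 3.2,"spin": -0.018,"fingers": 7.2}
    - {"x": 0,"y": 0,"z": 0,"spin": 0,"fingers": 7.2}
    - {"x": 0,"y": 0,"z": 0,"spin": 0,"fingers": 7.2}

```text
clock: 4.95
tcp_pos: [0.4971, 0.1645, 0.0893]
tcp_rot: [2.546, -1.839, -0.002]
ft_force: [1.2, -0.6, 0.2]
gripper_width: 0.0723
```

```bash
python3 look.py w4; python3 -c "
from h import *
plan(.497,.1645,.0575,-1.25,dec=2,F=7.2)"
```

```text
4.95 [0.4971 0.1645 0.0893] [ 0.3144 -0.9493] [ 1.1686 -0.5705  0.1705]
tilt 15.871782101304964 railvsplane -0.18872416 n 5107 2365 lip x range [-0.0092  0.0032] rail y [-0.0048  0.0051]
[[ 0.936  -0.2307 -0.2659  0.4243]
 [ 0.2217  0.973  -0.0639  0.2104]
 [ 0.2735  0.0009  0.9619  0.037 ]
 [ 0.      0.      0.      1.    ]] yaw 0.23254560574705238
foot (array([497.4, 163.9]), array([100. ,  57.6]), np.float64(0.319), np.float64(0.06949185516798581), array([506.3338, 168.3279]))
[{"x":-0.03,"y":0.24,"z":3.4,"spin":-0.001,"fingers":7.2}]
end err cm [ 0.  0. -0.] from [0.4993 0.165  0.0915] -1.251
```

View pics/w4.png

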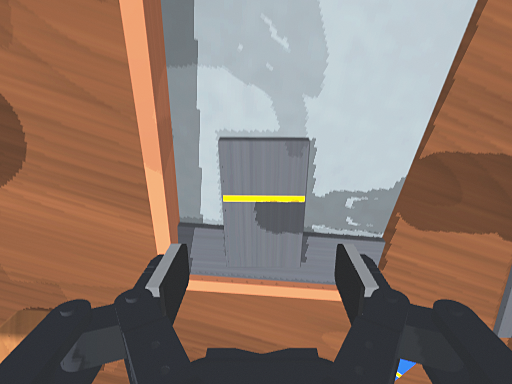

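View w4 shows the dark foot liner at (263,205) with its yellow line at (263,198), between the pads. I'll go down and grip it.

Call:
drive_tool:
  deltas:
    - {"x": 0,"y": 0,"z": 1.6,"spin": 0,"fingers": 7.2}
    - {"x": 0,"y": 0,"z": 1.6,"spin": 0,"fingers": 7.2}
    - {"x": 0,"y": 0,"z": 0,"spin": 0,"fingers": 7.2}
    - {"x": 0,"y": 0,"z": 0,"spin": 0,"fingers": 5}
    - {"x": 0,"y": 0,"z": 0,"spin": 0,"fingers": 5}
    - {"x": 0,"y": 0,"z": 0,"spin": 0,"fingers": 5}
    - {"x": 0,"y": 0,"z": 0,"spin": 0,"fingers": 5}
  newtons: 25

```text
clock: 5.75
tcp_pos: [0.4985, 0.164, 0.0583]
tcp_rot: [-2.545, 1.84, -0.002]
ft_force: [-0.3, -0.6, -0.2]
gripper_width: 0.0499
```

```bash
python3 look.py w5; python3 -c "
from h import *
a=[manip.get_obs() for _ in range(1)][0];print(a['gripper_width'],a['tcp_pos'])"
```

```text
5.75 [0.4985 0.164  0.0583] [ 0.3134 -0.9496] [-0.3261 -0.5558 -0.2006]
tilt 15.88441191045587 railvsplane -0.15207227 n 7166 2073 lip x range [-0.0096  0.0028] rail y [-0.0047  0.0052]
[[ 0.9358 -0.2312 -0.2661  0.4248]
 [ 0.2221  0.9729 -0.0639  0.2103]
 [ 0.2737  0.0007  0.9618  0.0371]
 [ 0.      0.      0.      1.    ]] yaw 0.23305852130368812
foot (array([496.8, 165.5]), array([100.4,  58.1]), np.float64(0.319), np.float64(0.06977906179661014), array([506.2048, 167.5219]))
0.05015589005193608 [0.49806075 0.16388756 0.05782673]
```

View pics/w5.png

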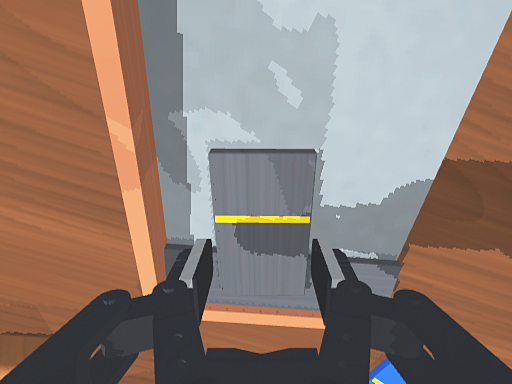

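```bash
python3 - <<'E'
from h import *
np.set_printoptions(precision=1,suppress=True)
p=manip.grab_frame("wrist");C=cloud(p,np.array(p["mount"]))*1000
for box in[(200,300,185,215),(200,300,310,340)]:
    a,b,c,d=box
    for r in range(230,312,8):
        print(r,[C[r,k].round(0).tolist() for k in range(c,d,6)])
E
```

```text
230 [[-50.0, 7.0, 7.0], [-47.0, 7.0, 7.0], [-42.0, 7.0, 6.0], [-39.0, 7.0, 6.0], [-35.0, 7.0, 6.0]]
238 [[-51.0, 14.0, 10.0], [-47.0, 14.0, 9.0], [-43.0, 14.0, 8.0], [-39.0, 13.0, 8.0], [-35.0, 13.0, 8.0]]
246 [[-51.0, 18.0, 6.0], [-47.0, 19.0, 8.0], [-31.0, -11.0, -48.0], [-28.0, -11.0, -48.0], [-26.0, -8.0, -43.0]]
254 [[-36.0, -7.0, -48.0], [-32.0, -11.0, -55.0], [-29.0, -10.0, -54.0], [-27.0, -10.0, -54.0], [-26.0, -4.0, -43.0]]
262 [[-35.0, -6.0, -54.0], [-1.0, -79.0, -175.0], [-28.0, -11.0, -61.0], [-26.0, -8.0, -58.0], [-26.0, -1.0, -45.0]]
270 [[-32.0, -10.0, -67.0], [-29.0, -10.0, -67.0], [-27.0, -11.0, -68.0], [-26.0, -6.0, -60.0], [-26.0, 4.0, -45.0]]
278 [[-30.0, -10.0, -72.0], [-28.0, -11.0, -74.0], [-26.0, -10.0, -72.0], [-26.0, -3.0, -61.0], [-26.0, 6.0, -47.0]]
286 [[-29.0, -12.0, -79.0], [-28.0, -7.0, -73.0], [-26.0, -7.0, -72.0], [-26.0, 1.0, -62.0], [-26.0, 11.0, -47.0]]
294 [[-28.0, -11.0, -83.0], [-28.0, -6.0, -77.0], [-26.0, -4.0, -73.0], [-26.0, 4.0, -62.0], [-38.0, 57.0, 8.0]]
302 [[-27.0, -11.0, -88.0], [-28.0, -3.0, -77.0], [-26.0, 0.0, -73.0], [-26.0, 7.0, 
[... 613 characters left out ...]
.0, -60.0], [26.0, -11.0, -61.0], [29.0, -11.0, -61.0]]
270 [[31.0, 35.0, 5.0], [24.0, -0.0, -51.0], [24.0, -8.0, -63.0], [25.0, -10.0, -67.0], [28.0, -10.0, -66.0]]
278 [[31.0, 41.0, 5.0], [24.0, 3.0, -52.0], [24.0, -4.0, -63.0], [24.0, -11.0, -74.0], [27.0, -10.0, -72.0]]
286 [[32.0, 49.0, 6.0], [24.0, 7.0, -53.0], [24.0, -2.0, -65.0], [24.0, -8.0, -74.0], [26.0, -8.0, -74.0]]
294 [[32.0, 55.0, 6.0], [24.0, 10.0, -54.0], [24.0, 1.0, -67.0], [25.0, -4.0, -73.0], [26.0, -7.0, -78.0]]
302 [[33.0, 63.0, 8.0], [37.0, 63.0, 7.0], [24.0, 5.0, -67.0], [25.0, -0.0, -73.0], [23.0, -12.0, -88.0]]
310 [[33.0, 71.0, 10.0], [38.0, 70.0, 9.0], [24.0, 7.0, -69.0], [25.0, 4.0, -72.0], [22.0, -11.0, -91.0]]
```

The depth map puts the pad tips about 43 mm behind the stated TCP at this opening. I'll check that with the fingers shut, which is safe because they stand above the plate.

Call:
drive_tool:
  deltas:
    - {"x": 0,"y": 0,"z": 0,"spin": 0,"fingers": 2}
    - {"x": 0,"y": 0,"z": 0,"spin": 0,"fingers": 2}
    - {"x": 0,"y": 0,"z": 0,"spin": 0,"fingers": 2}
    - {"x": 0,"y": 0,"z": 0,"spin": 0,"fingers": 2}

```text
clock: 6.3
tcp_pos: [0.4977, 0.1638, 0.0573]
tcp_rot: [2.546, -1.841, -0.0]
ft_force: [0.9, 1.0, 0.6]
gripper_width: 0.02
```

```bash
cat > tip.py <<'E'
from h import *
p=manip.grab_frame("wrist");C=cloud(p,np.array(p["mount"]))*1000
o=manip.get_obs();print("clock",o["clock"],"w",o["gripper_width"],o["tcp_pos"],o["ft_force"])
m=(p["z_map"]>0)&(abs(C[...,1])<11.5)&(abs(C[...,0])<62)&(p["z_map"]<.30)
for a in range(-62,62,4):
    q=C[m&(C[...,0]>=a)&(C[...,0]<a+4)]
    if len(q):
        h=np.histogram(q[:,2],bins=np.arange(-100,31,10))[0];print(a,h)
E
python3 tip.py
python3 - <<'E'
from h import *
p=manip.grab_frame("wrist");cv2.imwrite("pics/w6.png",p["frame"])
E
```

```text
clock 6.35 w 0.01969636262240323 [0.49770984 0.16383222 0.05732246] [ 0.2001919  -0.01896427 -0.44244855]
-62 [  0   0   0   0   0   0   0  26  35  28 189   0   0]
-58 [  0   0   0   0   0   0   0   0   0   0 184   0   0]
-54 [ 36   0   0   0   0   0   0   0   0   0 185   0   0]
-50 [139  22   0   0   0   0   0   0   0   1 188   0   0]
-46 [333 199   1   0   0   0   0   0   0   1 184   0   0]
-42 [559 267  11   0   0   0   0   0   0   0 187   0   0]
-38 [605 431  19   0   0   0   0   0   0   0 187   0   0]
-34 [ 34 780  60   0   0   0   0   0   0   1 127   0   0]
-30 [  0 305 102   0   0   0   0   0  82  64   0   0   0]
-26 [ 11  69  42  40  73  55   2   0 130  80   0   0   0]
-22 [ 14 106  27  43  86  78   5   0 122  27   0   0   0]
-18 [ 14  95  59 130  97  87  23   0 135  14   0   0   0]
-14 [ 27  84 277 291 158 128  60   0 141  64   0   0   0]
-10 [  0   0   0   0   0   0   0   0 149  84   0   0   0]
-6 [  0   0   0   0   0   0   0   0 150  84   0   0   0]
-2 [  0   0   0   0   0   0   0   0 140  70   0   0   0]
2 [  0   0   0   0   0   0   0   0 147  82   0   0   0]
6 [ 24   2  68 197 114  87  49   0 161  68   0   0   0]
10 [  9 141 243 185 101  94  25   0 144  12   0   0   0]
14 [ 11 111  26  67  81  68  13   0 137   7   0   0   0]
18 [  7  84  39  53 108  84   5   0 155  28   0   0   0]
22 [  0 126  73   7  14   8   0   0 173  43   0   0   0]
26 [  0 620  91   0   0   0   0   0  36  22  20   0   0]
30 [310 644  28   0   0   0   0   0   0  28 163   0   0]
34 [662 307  14   0   0   0   0   0   0  21 172   0   0]
38 [384 230   7   0   0   0   0   0   0  35 159   0   0]
42 [203  94   0   0   0   0   0   0   0  37 152   0   0]
46 [ 74   0   0   0   0   0   0   0   0  41 153   0   0]
50 [  5   0   0   0   0   0   0   0   0  39 155   0   0]
54 [  0   0   0   0   0   0   0   0   0  44 149   0   0]
58 [  0   0   0   0   0   0   0   0   0  49 147   0   0]
```

View pics/w6.png

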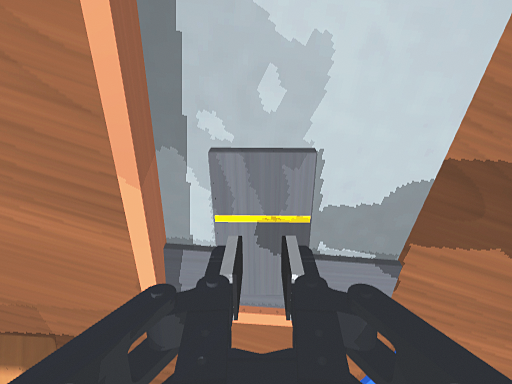

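The pads are clearly well above the plate: tips at tool z of about -38 mm nearly shut and about -43 mm at 50 mm opening. I'll go lower in stages, watching the force.

Call:
drive_tool:
  deltas:
    - {"x": 0,"y": 0,"z": 0,"spin": 0,"fingers": 7.2}
    - {"x": 0,"y": 0,"z": 0,"spin": 0,"fingers": 7.2}
    - {"x": 0,"y": 0,"z": 0,"spin": 0,"fingers": 7.2}
    - {"x": 0,"y": 0,"z": 0,"spin": 0,"fingers": 7.2}
    - {"x": 0,"y": 0,"z": 1.5,"spin": 0,"fingers": 7.2}
    - {"x": 0,"y": 0,"z": 1.3,"spin": 0,"fingers": 7.2}
    - {"x": 0,"y": 0,"z": 0,"spin": 0,"fingers": 7.2}

```text
clock: 7.1
tcp_pos: [0.4949, 0.163, 0.0262]
tcp_rot: [2.542, -1.838, -0.006]
ft_force: [-0.1, 0.2, -0.6]
gripper_width: 0.0716
```

```bash
python3 tip.py
```

```text
clock 7.15 w 0.07209566347862062 [0.49566689 0.16323843 0.02710415] [ 0.33675529 -0.18509761 -0.59229446]
-62 [624  67   0   0  26  37  35 221   0   0   0   0   0]
-58 [1058  163    0    0    0    0    0  201    0    0    0    0    0]
-54 [643 117  11  27  19   0   0 157   0   0   0   0   0]
-50 [463  63  47 124  98  18   0 119   0   0   0   0   0]
-46 [143  59  70  57  43  21   0 119   0   0   0   0   0]
-42 [106  89 298 134 106  48   4 223   0   0   0   0   0]
-38 [ 89  22 410 372 308 214   2 239   0   0   0   0   0]
-34 [ 13   0   0   0   0   0   3 130   0   0   0   0   0]
-30 [  0   0   0   0   0 123  65   0   0   0   0   0   0]
-26 [  0   0   0   0   0 215  89   0   0   0   0   0   0]
-22 [  0   0   0   0   0 219  76   0   0   0   0   0   0]
-18 [  0   0   0   0   0 227  75   0   0   0   0   0   0]
-14 [  0   0   0   0   0 225  66   0   0   0   0   0   0]
-10 [  0   0   0   0   0 247  58   0   0   0   0   0   0]
-6 [  0   0   0   0   0 233  60   0   0   0   0   0   0]
-2 [  0   0   0   0   0 257  56   0   0   0   0   0   0]
2 [  0   0   0   0   0 244  47   0   0   0   0   0   0]
6 [  0   0   0   0   0 254  51   0   0   0   0   0   0]
10 [  0   0   0   0   0 255  45   0   0   0   0   0   0]
14 [  0   0   0   0   0 260  43   0   0   0   0   0   0]
18 [  0   0   0   0   0 269  31   0   0   0   0   0   0]
22 [  0   0   0   0   0 272  33   0   0   0   0   0   0]
26 [ 0  0  0  0  0 64 13  0  0  0  0  0  0]
30 [ 45   1   0   0   0   0  46 189   0   0   0   0   0]
34 [ 92  61 611 447 378 235  57 187   0   0   0   0   0]
38 [124  61 169 117  89  42  54  80   0   0   0   0   0]
42 [247  42  29  67  60   9  66  47   0   0   0   0   0]
46 [619 100  28  84  61   6  67  69   0   0   0   0   0]
50 [681 156   0   0   0   0  72 117   0   0   0   0   0]
54 [1025  124    0    0    0    0   76  130    0    0    0    0    0]
58 [411  23   0   0   0   0  83 161   0   0   0   0   0]
```

Call:
drive_tool:
  deltas:
    - {"x": -0.1,"y": 0,"z": 0.4,"spin": 0,"fingers": 7.2}
    - {"x": 0,"y": 0,"z": 0.3,"spin": 0,"fingers": 7.2}
    - {"x": 0,"y": 0,"z": 0,"spin": 0,"fingers": 4.5}
    - {"x": 0,"y": 0,"z": 0,"spin": 0,"fingers": 4.5}
    - {"x": 0,"y": 0,"z": 0,"spin": 0,"fingers": 4.5}
    - {"x": 0,"y": 0,"z": 0,"spin": 0,"fingers": 4.5}
  newtons: 25

```text
clock: 7.75
tcp_pos: [0.4975, 0.1647, 0.0225]
tcp_rot: [2.546, -1.841, 0.0]
ft_force: [-0.9, -1.2, -0.5]
gripper_width: 0.0553
```

Call:
drive_tool:
  deltas:
    - {"x": 0,"y": 0.1,"z": 0.0,"spin": 0.04,"fingers": 4.5}
    - {"x": -0.2,"y": 0.3,"z": 0.08,"spin": 0.045,"fingers": 4.5}
    - {"x": -0.2,"y": 0.3,"z": 0.08,"spin": 0,"fingers": 4.5}
    - {"x": -0.2,"y": 0.3,"z": 0.07,"spin": 0,"fingers": 4.5}
    - {"x": -0.2,"y": 0.3,"z": 0.07,"spin": 0,"fingers": 4.5}
    - {"x": 0,"y": 0.3,"z": 0.07,"spin": 0,"fingers": 4.5}
    - {"x": 0,"y": 0.0,"z": 0.0,"spin": 0,"fingers": 4.5}

```text
clock: 8.45
tcp_pos: [0.4804, 0.1692, 0.0193]
tcp_rot: [-2.464, 1.946, -0.001]
ft_force: [2.6, 0.6, 3.4]
gripper_width: 0.0556
```

```bash
cat >> h.py <<'E'
T0=np.eye(4);T0[:3,:3]=R.from_euler("ZY",[.2350,-TH]).as_matrix();T0[:3,3]=[.421,.2095,.0365]
def yel(p,W,lo=.0,hi=.03,v=False):
    """yellow lap lines in bed frame: centre and angle to bed y"""
    P=(cloud(p,W)-T0[:3,3])@T0[:3,:3];im=p["frame"].astype(int)
    m=(im[...,2]>im[...,0]+70)&(im[...,1]>im[...,0]+60)&(p["z_map"]>0)&(P[...,2]>lo)&(P[...,2]<hi)&(P[...,0]>0)&(P[...,0]<.26)&(P[...,1]<0)&(P[...,1]>-.15)
    n,lab=cv2.connectedComponents(m.astype(np.uint8))
    for i in range(1,n):
        q=P[lab==i]*1000
        if len(q)<30: continue
        (vx,vy,_,_)=cv2.fitLine(q[:,:2].astype(np.float32),cv2.DIST_HUBER,0,.1,.01).ravel()
        print("  yellow n",len(q),"x",q[:,0].mean().round(1),"y",np.percentile(q[:,1],[1,99]).round(1),"z",q[:,2].mean().round(1),"ang",round(float(-np.arctan(vx/vy)),3))
def edges(p,W,label,n=2):
    P=(cloud(p,W)-T0[:3,3])@T0[:3,:3]*1000
    for d in manip.trace(label,p)[:n]:
        m=d["mask"]&(p["z_map"]>0);q=P[m]
        q=q[(q[:,0]>-10)&(q[:,0]<260)&(q[:,1]>-150)&(q[:,1]<12)]
        if len(q)>100: 
            c,s,an=cv2.minAreaRect(q[:,:2].astype(np.float32));print("  ",label,round(d["confidence"],2),len(q),np.round(c,1),np.round(s,1),round(an,1),"x",np.percentile(q[:,0],[1,99]).round(1),"y",np.percentile(q[:,1],[1,99]).round(1))
E
cat > chk.py <<'E'
from h import *
import sys
o=manip.get_obs();print(o["clock"],o["tcp_pos"].round(4),"F",o["ft_force"].round(1),o["gripper_width"].round(4))
for n in sys.argv[1:]:
    p,W=cam(n);print(n);yel(p,W);edges(p,W,"foot_liner_c")
E
python3 chk.py wrist top side
```

```text
Traceback (most recent call last):
  File "chk.py", line 3, in <module>
    o=manip.get_obs();print(o["clock"],o["tcp_pos"].round(4),"F",o["ft_force"].round(1),o["gripper_width"].round(4))
                                                                                        ^^^^^^^^^^^^^^^^^^^^^^^^
AttributeError: 'float' object has no attribute 'round'
```

Call:
drive_tool:
  deltas:
    - {"x": 0,"y": 0.2,"z": 0.06,"spin": 0,"fingers": 4.5}
    - {"x": 0,"y": 0.2,"z": 0.04,"spin": 0,"fingers": 4.5}
    - {"x": 0,"y": 0.2,"z": 0.04,"spin": 0,"fingers": 4.5}
    - {"x": 0,"y": 0,"z": 0,"spin": 0,"fingers": 4.5}

```text
clock: 8.85
tcp_pos: [0.4777, 0.1683, 0.0189]
tcp_rot: [-2.461, 1.943, -0.007]
ft_force: [7.3, 1.4, 2.7]
gripper_width: 0.0547
```

```bash
sed -i 's/o\["gripper_width"\].round(4)/round(o["gripper_width"],4)/' chk.py; python3 chk.py wrist top side
```

```text
8.85 [0.4777 0.1683 0.0189] F [7.3 1.4 2.7] 0.0547
wrist
  yellow n 913 x 60.6 y [-78.6 -25.7] z 13.4 ang -0.003
   foot_liner_c 0.94 20918 [ 48.7 -52.4] [ 62.4 103.6] 89.9 x [ 3.  99.7] y [-79.5 -24.9]
top
   foot_liner_c 0.56 161 [ 47.1 -59.2] [ 52.1 101. ] 76.0 x [-0.4 31. ] y [-76.5 -25.5]
side
   foot_liner_c 0.6 179 [ 48.2 -62.9] [ 70.  104.5] 67.2 x [ 2. 95.] y [-86.9 -28. ]
```

Call:
drive_tool:
  deltas:
    - {"x": 0,"y": 0,"z": 0,"spin": 0,"fingers": 6.4}
    - {"x": 0,"y": 0,"z": 0,"spin": 0,"fingers": 6.4}
    - {"x": 0,"y": 0,"z": 0,"spin": 0,"fingers": 6.4}
    - {"x": 0,"y": 0,"z": -2.5,"spin": 0,"fingers": 6.4}
    - {"x": 0.5,"y": 0,"z": -2.5,"spin": 0,"fingers": 0}
    - {"x": 2.5,"y": 0,"z": 0,"spin": 0,"fingers": 0}
    - {"x": 2.5,"y": 0,"z": 0,"spin": 0,"fingers": 0}
    - {"x": 0.2,"y": 0,"z": 2,"spin": 0,"fingers": 0}
    - {"x": 0,"y": 0,"z": 1.5,"spin": 0,"fingers": 0}
    - {"x": 0,"y": 0,"z": 0,"spin": 0,"fingers": 0}

```text
clock: 10.15
tcp_pos: [0.4839, 0.1109, 0.0294]
tcp_rot: [2.461, -1.945, -0.007]
ft_force: [-0.2, -0.1, -1.0]
gripper_width: 0.0002
```

```bash
python3 chk.py wrist;python3 tip.py | cut -c1-90
```

```text
10.15 [0.4839 0.1109 0.0294] F [-0.2 -0.1 -1. ] 0.0002
wrist
  yellow n 889 x 60.6 y [-78.8 -25.4] z 12.8 ang -0.001
   foot_liner_c 0.58 18256 [ 50.3 -54.5] [ 71.3 100.4] 89.9 x [ 7.  99.8] y [-80.2 -25.1]
clock 10.3 w 1.5801278324314425e-05 [0.48707388 0.11184399 0.0323233 ] [0.30610359 0.36408
-62 [  0   0   0   0   0   0 251  28   0   0   0   0   0]
-58 [  0   0   0   0   0   0 254  27   0   0   0   0   0]
-54 [  0   0   0   0   0   0 259  20   0   0   0   0   0]
-50 [ 14   0   0   0   0   0 254  20   0   0   0   0   0]
-46 [ 89   0   0   0   0   0 260  19   0   0   0   0   0]
-42 [173  29   0   0   0   0 253  30   0   0   0   0   0]
-38 [373 197   0   0   0   0 265  22   0   0   0   0   0]
-34 [597 293   8   0   0   0 251 125  63   0   0   0   0]
-30 [478 333  14   0   0   0   1 154 138   0   0   0   0]
-26 [ 99 535  27   0   0   0   0 153 133   0   0   0   0]
-22 [  0 251  95   0   0   0   0 153 130   0   0   0   0]
-18 [  5  70  55  12  20  12   0  88 135   0   0   0   0]
-14 [ 15 102  62  61 103  89   5  60 134   0   0   0   0]
-10 [ 29 103  40  82  99  84  14  14 119   0   0
[... 172 characters left out ...]
 0   0]
6 [ 17 111  29  54 107  90   6  47 129   0   0   0   0]
10 [ 16 107  53  36  68  52   0  66 133   0   0   0   0]
14 [  2  92  91   0   0   0   0 135 137   0   0   0   0]
18 [  4 475  56   0   0   0   0 151 133   0   0   0   0]
22 [347 401  15   0   0   0   0 157 128   0   0   0   0]
26 [567 319  13   0   0   0   0 153 132   0   0   0   0]
30 [470 249   0   0   0   0   0 163 131   0   0   0   0]
34 [228  95   0   0   0   0   0 154 130   0   0   0   0]
38 [108   1   0   0   0   0   0 154 131   0   0   0   0]
42 [42  0  0  0  0  0  0 98 75  0  0  0  0]
46 [0 0 0 0 0 0 0 0 0 0 0 0 0]
50 [0 0 0 0 0 0 0 0 0 0 0 0 0]
54 [0 0 0 0 0 0 0 0 0 0 0 0 0]
58 [ 0  0  0  0  0  0  0  0  0  0  0  0 11]
```

Call:
drive_tool:
  deltas:
    - {"x": 0,"y": -0.3,"z": 0.8,"spin": 0,"fingers": 0}
    - {"x": 0,"y": 0,"z": 0.5,"spin": 0,"fingers": 0}
    - {"x": -1.2,"y": 0,"z": 0,"spin": 0,"fingers": 0}
    - {"x": -0.6,"y": 0,"z": 0,"spin": 0,"fingers": 0}
    - {"x": -0.6,"y": 0,"z": 0,"spin": 0,"fingers": 0}
    - {"x": -0.6,"y": 0,"z": 0,"spin": 0,"fingers": 0}
    - {"x": -0.5,"y": 0,"z": 0,"spin": 0,"fingers": 0}
    - {"x": 0,"y": 0,"z": 0,"spin": 0,"fingers": 0}

```text
clock: 11.1
tcp_pos: [0.4865, 0.146, 0.0221]
tcp_rot: [-2.464, 1.942, -0.011]
ft_force: [2.3, -6.9, 8.8]
gripper_width: -0.0
```

```bash
python3 chk.py wrist
```

```text
11.1 [0.4865 0.146  0.0221] F [ 2.3 -6.9  8.8] -0.0
wrist
  yellow n 892 x 60.8 y [-61.3  -8.6] z 12.8 ang 0.021
   foot_liner_c 0.58 14862 [ 51.1 -31.8] [99.3 62.9] 0.9 x [ 29.8 100.3] y [-62.3  -8. ]
```

Call:
drive_tool:
  deltas:
    - {"x": -0.3,"y": 0,"z": -0.1,"spin": 0,"fingers": 0}
    - {"x": -0.3,"y": 0,"z": 0,"spin": 0,"fingers": 0}
    - {"x": -0.1,"y": 0,"z": 0,"spin": 0,"fingers": 0}
    - {"x": 0,"y": 0,"z": 0,"spin": 0,"fingers": 0}

```text
clock: 11.6
tcp_pos: [0.4839, 0.1526, 0.0222]
tcp_rot: [-2.465, 1.944, -0.009]
ft_force: [2.9, -6.6, 5.4]
gripper_width: 0.0003
```

```bash
python3 chk.py wrist
```

```text
11.6 [0.4839 0.1526 0.0222] F [ 2.9 -6.6  5.4] 0.0003
wrist
  yellow n 894 x 60.6 y [-54.8  -2.1] z 12.8 ang 0.006
   foot_liner_c 0.69 15369 [ 51.  -28.2] [99.9 57.5] 0.3 x [ 28. 100.] y [-56.   -0.9]
```

Call:
drive_tool:
  deltas:
    - {"x": -0.2,"y": 0,"z": 0,"spin": 0,"fingers": 0}
    - {"x": -0.1,"y": 0,"z": 0,"spin": 0,"fingers": 0}
    - {"x": 0,"y": 0,"z": 0,"spin": 0,"fingers": 0}

```text
clock: 12.0
tcp_pos: [0.4835, 0.1534, 0.0222]
tcp_rot: [2.468, -1.944, 0.013]
ft_force: [5.2, -13.7, 6.3]
gripper_width: -0.0003
```

```bash
python3 chk.py wrist
```

```text
12.0 [0.4835 0.1534 0.0222] F [  5.2 -13.7   6.3] -0.0003
wrist
  yellow n 906 x 60.4 y [-54.1  -1.3] z 12.8 ang 0.001
   foot_liner_c 0.62 15173 [ 50.8 -27.8] [99.5 56.3] 0.0 x [28.3 99.8] y [-55.5  -0.7]
```

Call:
drive_tool:
  deltas:
    - {"x": 0.5,"y": 0,"z": 0,"spin": 0,"fingers": 0}
    - {"x": 1.0,"y": 0,"z": -3,"spin": 0,"fingers": 7.2}
    - {"x": 2.5,"y": 0,"z": -4,"spin": 0,"fingers": 7.2}

```text
clock: 12.4
tcp_pos: [0.4867, 0.1177, 0.0887]
tcp_rot: [2.465, -1.942, -0.006]
ft_force: [1.6, 0.4, 0.3]
gripper_width: 0.0282
```

```bash
python3 -c "
from h import *
plan(.474,-.127,.07,-1.26,F=7.2)"
```

```text
[{"x":3.4,"y":1.0,"z":0.3,"spin":-0.01,"fingers":7.2},{"x":3.3,"y":1.0,"z":0.3,"spin":-0.01,"fingers":7.2},{"x":3.3,"y":1.1,"z":0.3,"spin":-0.01,"fingers":7.2},{"x":3.3,"y":1.1,"z":0.2,"spin":-0.01,"fingers":7.2},{"x":3.3,"y":1.1,"z":0.3,"spin":-0.01,"fingers":7.2},{"x":3.3,"y":1.2,"z":0.2,"spin":-0.01,"fingers":7.2},{"x":3.4,"y":1.2,"z":0.3,"spin":-0.015,"fingers":7.2}]
end err cm [0.04 0.04 0.03] from [0.4867 0.1177 0.0887] -1.335
```

Call:
drive_tool:
  deltas:
    - {"x": 3.4,"y": 1.0,"z": 0.3,"spin": -0.01,"fingers": 7.2}
    - {"x": 3.3,"y": 1.0,"z": 0.3,"spin": -0.01,"fingers": 7.2}
    - {"x": 3.3,"y": 1.1,"z": 0.3,"spin": -0.01,"fingers": 7.2}
    - {"x": 3.3,"y": 1.1,"z": 0.2,"spin": -0.01,"fingers": 7.2}
    - {"x": 3.3,"y": 1.1,"z": 0.3,"spin": -0.01,"fingers": 7.2}
    - {"x": 3.3,"y": 1.2,"z": 0.2,"spin": -0.01,"fingers": 7.2}
    - {"x": 3.0,"y": 1.2,"z": 0.3,"spin": -0.015,"fingers": 7.2}
    - {"x": 0,"y": 0,"z": 0,"spin": 0,"fingers": 7.2}
    - {"x": 0,"y": 0,"z": 0,"spin": 0,"fingers": 7.2}

```text
clock: 13.3
tcp_pos: [0.4744, -0.1242, 0.0712]
tcp_rot: [-2.534, 1.856, 0.001]
ft_force: [-0.7, 0.1, 0.0]
gripper_width: 0.0718
```

```bash
python3 - <<'E'
from h import *
o=manip.get_obs();print(o["clock"],o["tcp_pos"])
p,W=cam("wrist");r=plate(p,W,"mid_liner_c",[.474,-.127]);print(r)
p,W=cam("wrist");r=plate(p,W,"mid_liner_c",[.474,-.127]);print(r)
c=r[0]/1000
plan(c[0],c[1],-.01,r[2]-np.pi/2,dec=2,F=7.2)
E
```

```text
13.3 [ 0.47435146 -0.12418461  0.07115853]
(array([ 470.4, -125.4]), array([105.7,  57.8]), np.float64(0.331), np.float64(0.008822490553225024), array([ 479.36375597, -121.80998439]))
(array([ 472.7, -124.6]), array([100.4,  56.8]), np.float64(0.317), np.float64(0.008774803695681649), array([ 480.92961618, -123.13740352]))
[{"x":0.04,"y":0.08,"z":2.71,"spin":-0.0,"fingers":7.2},{"x":0.04,"y":0.08,"z":2.71,"spin":-0.0,"fingers":7.2},{"x":0.03,"y":0.07,"z":2.71,"spin":-0.007,"fingers":7.2}]
end err cm [-0. -0. -0.] from [ 0.4746 -0.1228  0.0713] -1.261
```

Call:
drive_tool:
  deltas:
    - {"x": 0.15,"y": 0.25,"z": 3.5,"spin": -0.005,"fingers": 7.2}
    - {"x": 0,"y": 0,"z": 3.5,"spin": 0,"fingers": 7.2}
    - {"x": 0,"y": 0,"z": 2.5,"spin": 0,"fingers": 7.2}
    - {"x": 0,"y": 0,"z": 1.1,"spin": 0,"fingers": 7.2}
    - {"x": 0,"y": 0,"z": 0.0,"spin": 0,"fingers": 7.2}
    - {"x": 0,"y": 0,"z": 0.4,"spin": 0,"fingers": 7.2}
    - {"x": 0,"y": 0,"z": 0,"spin": 0,"fingers": 7.2}

```text
clock: 14.2
tcp_pos: [0.4738, -0.1263, -0.0376]
tcp_rot: [-2.541, 1.846, -0.003]
ft_force: [0.4, 0.3, 0.6]
gripper_width: 0.0721
```

```bash
python3 tip.py | cut -c1-90|awk 'NR==1||NR%2==0'
```

```text
clock 14.25 w 0.07192456576724207 [ 0.47378476 -0.12636173 -0.03751068] [ 0.8600388  -0.02
-62 [619  74   0   0   0   0 277   0   0   0   0   0   0]
-54 [639 105  14  27  19   1 154   0   0   0   0   0   0]
-46 [145  51  74  65  48  23  68   0   0   0   0   0   0]
-38 [ 76  20 402 386 307 211 323   0   0   0   0   0   0]
-30 [  0   0   0   0   0 279   0   0   0   0   0   0   0]
-22 [  0   0   0   0   0 355   0   0   0   0   0   0   0]
-14 [  0   0   0   0   0 361   0   0   0   0   0   0   0]
-6 [  0   0   0   0   0 341   0   0   0   0   0   0   0]
2 [  0   0   0   0   0 344   0   0   0   0   0   0   0]
10 [  0   0   0   0   0 365   0   0   0   0   0   0   0]
18 [  0   0   0   0   0 352   0   0   0   0   0   0   0]
26 [  0   0   0   0   0  39 161   0   0   0   0   0   0]
34 [ 86  71 613 460 363 241 172   0   0   0   0   0   0]
42 [233  52  24  70  55  12  84   0   0   0   0   0   0]
50 [679 153   0   0   0   0 177   0   0   0   0   0   0]
58 [421  26   0   0   0   0 314   0   0   0   0   0   0]
```

Call:
drive_tool:
  deltas:
    - {"x": 0,"y": 0,"z": 0.1,"spin": 0,"fingers": 7.2}
    - {"x": 0,"y": 0,"z": 0,"spin": 0,"fingers": 4.5}
    - {"x": 0,"y": 0,"z": 0,"spin": 0,"fingers": 4.5}
    - {"x": 0,"y": 0,"z": 0,"spin": 0,"fingers": 4.5}
    - {"x": 0,"y": 0,"z": 0,"spin": 0,"fingers": 4.5}
    - {"x": 0,"y": 0,"z": -2.0,"spin": 0,"fingers": 4.5}
    - {"x": 0,"y": 0,"z": -4,"spin": 0,"fingers": 4.5}
  newtons: 35

```text
clock: 14.95
tcp_pos: [0.4686, -0.1249, 0.0181]
tcp_rot: [2.539, -1.846, -0.012]
ft_force: [-0.2, 0.3, -3.4]
gripper_width: 0.0544
```

```bash
cat > held.py <<'E'
from h import *
p=manip.grab_frame("wrist");C=cloud(p,np.array(p["mount"]))*1000
o=manip.get_obs();print(o["clock"],"w",round(o["gripper_width"],4),o["tcp_pos"].round(4),o["ft_force"].round(1))
m=(p["z_map"]>0)&(abs(C[...,0])<26)&(C[...,2]<-31)&(C[...,2]>-75)&(abs(C[...,1])<62)
q=C[m];k=np.polyfit(q[:,1],q[:,2],1);print("held: y(downhill)",np.percentile(q[:,1],[1,99]).round(1),"z at pad",k[1].round(1),"pitch deg",np.degrees(np.arctan(k[0])).round(1))
im=p["frame"].astype(int)
for nm,f in(("yellow",(im[...,1]>im[...,0]+60)),("red",(im[...,1]<im[...,2]*.5))):
    s=m&(im[...,2]>im[...,0]+70)&f
    if s.sum()>20:
        g=C[s];print(nm,g.mean(0).round(1),"slope",np.polyfit(g[:,0],g[:,1],1)[0].round(3),np.percentile(g[:,1],[2,98]).round(1))
E
python3 held.py; python3 -c "
from h import *
plan(.535,.10,.13,-1.336,F=4.5)"
```

```text
15.0 w 0.0545 [ 0.4751 -0.127   0.0262] [ 2.  -1.1  1.7]
held: y(downhill) [-48.8  49.3] z at pad -44.6 pitch deg -0.5
yellow [ -0.5  -9.2 -44.9] slope 0.006 [-11.4  -6.8]
[{"x":-2.8,"y":-1.8,"z":-1.5,"spin":0.01,"fingers":4.5},{"x":-2.8,"y":-1.8,"z":-1.5,"spin":0.01,"fingers":4.5},{"x":-2.9,"y":-1.8,"z":-1.5,"spin":0.01,"fingers":4.5},{"x":-2.9,"y":-1.7,"z":-1.5,"spin":0.01,"fingers":4.5},{"x":-2.9,"y":-1.7,"z":-1.5,"spin":0.01,"fingers":4.5},{"x":-2.9,"y":-1.7,"z":-1.4,"spin":0.01,"fingers":4.5},{"x":-2.9,"y":-1.6,"z":-1.5,"spin":0.019,"fingers":4.5}]
end err cm [-0.    0.01 -0.02] from [ 0.4751 -0.127   0.0262] -1.257
```

Call:
drive_tool:
  deltas:
    - {"x": -2.8,"y": -1.8,"z": -1.5,"spin": 0.01,"fingers": 4.5}
    - {"x": -2.8,"y": -1.8,"z": -1.5,"spin": 0.01,"fingers": 4.5}
    - {"x": -2.9,"y": -1.8,"z": -1.5,"spin": 0.01,"fingers": 4.5}
    - {"x": -2.9,"y": -1.7,"z": -1.5,"spin": 0.01,"fingers": 4.5}
    - {"x": -2.9,"y": -1.7,"z": -1.5,"spin": 0.01,"fingers": 4.5}
    - {"x": -2.9,"y": -1.7,"z": -1.0,"spin": 0.01,"fingers": 4.5}
    - {"x": -2.9,"y": -1.6,"z": 0,"spin": 0.019,"fingers": 4.5}

```text
clock: 15.7
tcp_pos: [0.5339, 0.1023, 0.1072]
tcp_rot: [-2.464, 1.945, -0.004]
ft_force: [0.3, -0.8, -3.5]
gripper_width: 0.0548
```

```bash
python3 -c "
from h import *
plan(.5341,.1831,.075,-1.336,dec=2,F=4.5)"
```

```text
[{"x":-2.62,"y":-0.63,"z":1.07,"spin":-0.0,"fingers":4.5},{"x":-2.62,"y":-0.63,"z":1.08,"spin":-0.0,"fingers":4.5},{"x":-2.61,"y":-0.63,"z":1.07,"spin":-0.001,"fingers":4.5}]
end err cm [-0.  0. -0.] from [0.5339 0.1023 0.1072] -1.337
```

Call:
drive_tool:
  deltas:
    - {"x": -2.6,"y": -0.6,"z": 1.0,"spin": 0,"fingers": 4.5}
    - {"x": -2.6,"y": -0.6,"z": 1.1,"spin": 0,"fingers": 4.5}
    - {"x": -2.6,"y": -0.6,"z": 1.1,"spin": 0,"fingers": 4.5}
    - {"x": 0,"y": 0,"z": 0,"spin": 0,"fingers": 4.5}
    - {"x": 0,"y": 0,"z": 0,"spin": 0,"fingers": 4.5}
    - {"x": 0,"y": 0,"z": 0,"spin": 0,"fingers": 4.5}

```text
clock: 16.3
tcp_pos: [0.5318, 0.1802, 0.0734]
tcp_rot: [2.466, -1.946, 0.001]
ft_force: [-0.2, 0.2, -2.2]
gripper_width: 0.0546
```

```bash
python3 held.py; python3 -c "
from h import *
plan(.5341,.1831,.055,-1.336,dec=2,F=4.5)"
```

```text
16.35 w 0.0548 [0.532  0.18   0.0736] [ 0.3  0.1 -3.6]
held: y(downhill) [-48.7  49.4] z at pad -44.5 pitch deg -0.5
yellow [ -0.   -8.9 -44.9] slope -0.0 [-11.1  -6.8]
[{"x":-0.25,"y":-0.27,"z":1.86,"spin":-0.001,"fingers":4.5}]
end err cm [ 0.  0. -0.] from [0.532  0.18   0.0736] -1.337
```

Call:
drive_tool:
  deltas:
    - {"x": -0.2,"y": -0.3,"z": 1.4,"spin": 0,"fingers": 4.5}
    - {"x": 0,"y": 0,"z": 1.0,"spin": 0,"fingers": 4.5}
    - {"x": 0,"y": 0,"z": 0.4,"spin": 0,"fingers": 4.5}
    - {"x": 0,"y": 0,"z": 0.4,"spin": 0,"fingers": 4.5}
    - {"x": 0,"y": 0,"z": 0.3,"spin": 0,"fingers": 4.5}
    - {"x": 0,"y": 0,"z": 0,"spin": 0,"fingers": 4.5}
  newtons: 20

```text
clock: 16.95
tcp_pos: [0.5325, 0.1826, 0.0379]
tcp_rot: [2.463, -1.944, -0.003]
ft_force: [-7.0, -3.2, 2.9]
gripper_width: 0.0544
```

```bash
python3 held.py; python3 chk.py wrist
```

```text
17.0 w 0.0546 [0.5325 0.1826 0.038 ] [-5.4 -2.4  2.8]
held: y(downhill) [-61.2  48.7] z at pad -44.4 pitch deg 2.7
yellow [ -0.1  -9.  -46. ] slope 0.001 [-11.   -6.8]
17.0 [0.5325 0.1826 0.038 ] F [-5.4 -2.4  2.8] 0.0546
wrist
  yellow n 925 x 120.0 y [-77.4 -24.6] z 14.9 ang -0.005
  yellow n 79 x 60.7 y [-22.9 -12.4] z 13.2 ang 0.383
   foot_liner_c 0.75 1076 [ 83.5 -32.3] [108.6  43.6] 2.0 x [30.6 76.2] y [-55.  -12.1]
```

Call:
drive_tool:
  deltas:
    - {"x": 0,"y": -0.1,"z": 0.2,"spin": 0,"fingers": 4.5}
    - {"x": 0,"y": 0,"z": 0,"spin": 0,"fingers": 6.3}
    - {"x": 0,"y": 0,"z": 0,"spin": 0,"fingers": 6.3}
    - {"x": 0,"y": 0,"z": 0,"spin": 0,"fingers": 6.3}

```text
clock: 17.5
tcp_pos: [0.5362, 0.184, 0.0369]
tcp_rot: [-2.465, 1.945, -0.002]
ft_force: [0.2, -0.0, 0.7]
gripper_width: 0.0632
```

```bash
python3 chk.py wrist; python3 held.py; python3 -c "
from h import *
p=manip.grab_frame('wrist');cv2.imwrite('pics/w7.png',p['frame'])"
```

```text
17.5 [0.5362 0.184  0.0369] F [ 0.2 -0.   0.7] 0.0632
wrist
  yellow n 912 x 120.0 y [-77.3 -24.3] z 12.8 ang -0.001
  yellow n 162 x 60.7 y [-23.   -6.1] z 13.1 ang 0.083
   foot_liner_c 0.67 2256 [ 91.2 -29.6] [118.   49.3] 1.7 x [ 34.6 140.2] y [-55.   -6.9]
17.65 w 0.0631 [0.5357 0.1839 0.0366] [-0.   0.1  0.1]
held: y(downhill) [-61.3  51. ] z at pad -43.3 pitch deg 5.2
yellow [  0.4  -6.1 -45.2] slope 0.003 [-8.1 -4.1]
```

View pics/w7.png

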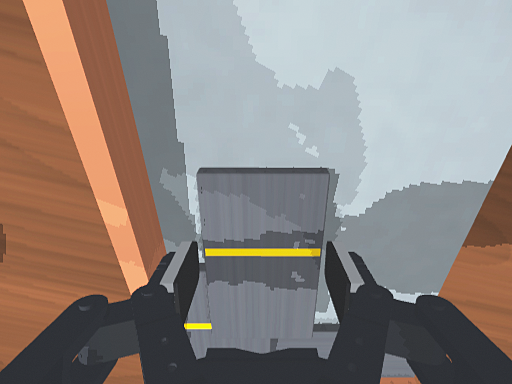

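Picture w7 shows the mid liner lying flat with its line at (263,252), and the foot line still visible at (198,326). It's released about 60 mm up from the foot liner. Next is the push to the rail.

Call:
drive_tool:
  deltas:
    - {"x": 0,"y": 0,"z": -2.5,"spin": 0,"fingers": 6.3}
    - {"x": 0.5,"y": 0,"z": -2.5,"spin": 0,"fingers": 0}
    - {"x": 2.5,"y": 0,"z": 0,"spin": 0,"fingers": 0}
    - {"x": 2.5,"y": 0.2,"z": 0,"spin": 0,"fingers": 0}
    - {"x": 0.2,"y": 0.1,"z": 2,"spin": 0,"fingers": 0}
    - {"x": 0,"y": 0,"z": 1.5,"spin": 0,"fingers": 0}
    - {"x": 0,"y": 0,"z": 0.7,"spin": 0,"fingers": 0}
    - {"x": 0,"y": 0,"z": 0.4,"spin": 0,"fingers": 0}
    - {"x": 0,"y": 0,"z": 0,"spin": 0,"fingers": 0}
    - {"x": 0,"y": 0,"z": 0,"spin": 0,"fingers": 0}

```text
clock: 18.7
tcp_pos: [0.5459, 0.1281, 0.0406]
tcp_rot: [-2.467, 1.945, -0.001]
ft_force: [0.8, -0.1, -0.7]
gripper_width: -0.0003
```

```bash
python3 chk.py wrist
```

```text
18.7 [0.5459 0.1281 0.0406] F [ 0.8 -0.1 -0.7] -0.0003
wrist
  yellow n 915 x 119.8 y [-77.5 -24.2] z 12.8 ang -0.009
  yellow n 176 x 60.7 y [-19.6  -0.9] z 13.0 ang 0.005
   foot_liner_c 0.72 2634 [ 90.3 -32. ] [ 67.7 110.2] 73.6 x [ 36.1 132.6] y [-60.1   0.3]
   foot_liner_c 0.33 86868 [116.9 -69.3] [161.3 202.9] 90.0 x [ 60.  217.7] y [-148.6    5.6]
```

Call:
drive_tool:
  deltas:
    - {"x": -1.2,"y": 0,"z": 0,"spin": 0,"fingers": 0}
    - {"x": -0.6,"y": 0,"z": 0,"spin": 0,"fingers": 0}
    - {"x": -0.6,"y": 0,"z": 0,"spin": 0,"fingers": 0}
    - {"x": -0.6,"y": 0,"z": 0,"spin": 0,"fingers": 0}
    - {"x": -0.4,"y": 0,"z": 0,"spin": 0,"fingers": 0}
    - {"x": -0.2,"y": 0,"z": 0,"spin": 0,"fingers": 0}
    - {"x": 0,"y": 0,"z": 0,"spin": 0,"fingers": 0}

```text
clock: 19.5
tcp_pos: [0.5368, 0.1621, 0.0403]
tcp_rot: [2.466, -1.944, 0.001]
ft_force: [-1.4, -3.7, 2.9]
gripper_width: -0.0001
```

```bash
python3 chk.py wrist
```

```text
19.5 [0.5368 0.1621 0.0403] F [-1.4 -3.7  2.9] -0.0001
wrist
  yellow n 860 x 115.6 y [-58.2  -5.7] z 13.3 ang 0.111
   foot_liner_c 0.75 267 [64.8 -7.5] [65.  14.2] 6.2 x [32.7 95.2] y [-16.2  -0. ]
   foot_liner_c 0.59 103564 [116.4 -69.5] [203.9 161.1] 0.0 x [ 69.8 217. ] y [-148.5    8.4]
```

Call:
drive_tool:
  deltas:
    - {"x": 0.8,"y": 0,"z": 0,"spin": 0,"fingers": 0}
    - {"x": 0.4,"y": 1.0,"z": 0.2,"spin": 0,"fingers": 0}
    - {"x": 0,"y": 1.2,"z": 0.3,"spin": 0,"fingers": 0}
    - {"x": -0.6,"y": 0,"z": 0,"spin": 0,"fingers": 0}
    - {"x": -0.4,"y": 0,"z": 0,"spin": 0,"fingers": 0}
    - {"x": -0.3,"y": 0,"z": 0,"spin": 0,"fingers": 0}
    - {"x": 0,"y": 0,"z": 0,"spin": 0,"fingers": 0}

```text
clock: 20.3
tcp_pos: [0.5154, 0.159, 0.0353]
tcp_rot: [2.467, -1.945, -0.0]
ft_force: [-0.9, -0.2, 1.1]
gripper_width: 0.0003
```

```bash
python3 chk.py wrist
```

```text
20.3 [0.5154 0.159  0.0353] F [-0.9 -0.2  1.1] 0.0003
wrist
  yellow n 1073 x 116.8 y [-55.2  -2.4] z 13.1 ang 0.022
   foot_liner_c 0.66 145 [ 59.8 -25.2] [  9.7 106.7] 69.6 x [ 11.8 110.8] y [-40.1  -2.7]
```

Call:
drive_tool:
  deltas:
    - {"x": -0.2,"y": 0,"z": 0,"spin": 0,"fingers": 0}
    - {"x": -0.2,"y": 0,"z": 0,"spin": 0,"fingers": 0}
    - {"x": 0,"y": 0,"z": 0,"spin": 0,"fingers": 0}

```text
clock: 20.7
tcp_pos: [0.515, 0.161, 0.0354]
tcp_rot: [2.466, -1.944, 0.003]
ft_force: [0.1, -7.2, 0.8]
gripper_width: 0.0001
```

```bash
python3 chk.py wrist
```

```text
20.7 [0.515  0.161  0.0354] F [ 0.1 -7.2  0.8] 0.0001
wrist
  yellow n 1093 x 116.9 y [-54.3  -1.2] z 13.1 ang 0.001
   foot_liner_c 0.62 140 [ 59.9 -22.9] [  9.3 104.4] 69.9 x [12.3 93.1] y [-32.2  -1.3]
```

Call:
drive_tool:
  deltas:
    - {"x": 0.5,"y": 0,"z": 0,"spin": 0,"fingers": 0}
    - {"x": 0.3,"y": 0,"z": -2.5,"spin": 0,"fingers": 0}
    - {"x": 0,"y": 1,"z": -2.5,"spin": 0,"fingers": 0}
    - {"x": 0,"y": 1,"z": 0,"spin": 0,"fingers": 0}

```text
clock: 21.2
tcp_pos: [0.5006, 0.1511, 0.0893]
tcp_rot: [-2.46, 1.942, -0.007]
ft_force: [0.2, -0.4, 1.1]
gripper_width: 0.0004
```

```bash
python3 -c "
from h import *
plan(.4596,.190,.08,-1.336,dec=1,F=0)"; python3 chk.py wrist
```

```text
[{"x":-2.4,"y":1.5,"z":0.5,"spin":-0.0,"fingers":0},{"x":-2.3,"y":1.6,"z":0.4,"spin":-0.0,"fingers":0}]
end err cm [ 0.01  0.04 -0.03] from [0.5006 0.1511 0.0893] -1.336
21.2 [0.5006 0.1511 0.0893] F [ 0.2 -0.4  1.1] 0.0004
wrist
  yellow n 891 x 115.4 y [-54.3  -1.5] z 13.2 ang -0.002
   foot_liner_c 0.72 3698 [ 54.5 -29.1] [ 56.6 112.3] 85.1 x [ 2.7 90.8] y [-55.8  -0.9]
```

Call:
drive_tool:
  deltas:
    - {"x": -2.4,"y": 1.3,"z": 0,"spin": 0,"fingers": 0}
    - {"x": -2.3,"y": 1.3,"z": 0,"spin": 0,"fingers": 0}
    - {"x": 0,"y": 0,"z": 2.5,"spin": 0,"fingers": 0}
    - {"x": 0,"y": 0,"z": 1.5,"spin": 0,"fingers": 0}
    - {"x": 0,"y": 0,"z": 0,"spin": 0,"fingers": 0}
    - {"x": 0,"y": 0,"z": 0,"spin": 0,"fingers": 0}

```text
clock: 21.9
tcp_pos: [0.46, 0.1894, 0.0443]
tcp_rot: [2.465, -1.945, -0.002]
ft_force: [0.3, -0.5, 0.3]
gripper_width: 0.0001
```

```bash
python3 chk.py wrist top; python3 -c "
from h import *
plan(.4596,.190,.034,-1.336,dec=1,F=0)
p=manip.grab_frame('wrist');cv2.imwrite('pics/w8.png',p['frame'])"
```

```text
21.9 [0.46   0.1894 0.0443] F [ 0.3 -0.5  0.3] 0.0001
wrist
  yellow n 1391 x 117.1 y [-54.4  -1.3] z 12.9 ang 0.0
   foot_liner_c 0.85 3655 [ 27.7 -28.5] [51.6 57.5] 0.9 x [ 5.1 51.6] y [-55.4  -0.6]
top
[{"x":-0.1,"y":0.2,"z":1.2,"spin":-0.0,"fingers":0}]
end err cm [ 0.   -0.03 -0.01] from [0.4617 0.1898 0.0461] -1.336
```

View pics/w8.png

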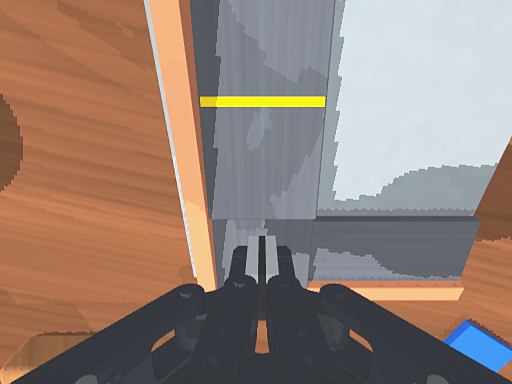

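Picture w8 shows the mid liner snug on the rail with its tail edge at row 218, about 3 mm below the foot lap line. I'll nudge it uphill.

Call:
drive_tool:
  deltas:
    - {"x": 0,"y": 0,"z": 0.6,"spin": 0,"fingers": 0}
    - {"x": 0,"y": 0,"z": 0.5,"spin": 0,"fingers": 0}
    - {"x": 0,"y": -0.3,"z": 0,"spin": 0,"fingers": 0}
    - {"x": 0,"y": -0.2,"z": 0,"spin": 0,"fingers": 0}
    - {"x": 0,"y": -0.2,"z": 0,"spin": 0,"fingers": 0}
    - {"x": 0,"y": 0,"z": 0,"spin": 0,"fingers": 0}

```text
clock: 22.75
tcp_pos: [0.4669, 0.191, 0.0339]
tcp_rot: [2.465, -1.945, -0.002]
ft_force: [-2.5, -1.0, -0.8]
gripper_width: 0.0001
```

```bash
python3 chk.py wrist
```

```text
22.75 [0.4669 0.191  0.0339] F [-2.5 -1.  -0.8] 0.0001
wrist
  yellow n 1467 x 118.1 y [-54.2  -1.4] z 12.9 ang -0.001
   foot_liner_c 0.6 2172 [ 36.2 -27.9] [56.4 38.9] 89.2 x [18.4 52.3] y [-55.4  -0.4]
```

Call:
drive_tool:
  deltas:
    - {"x": 0,"y": -0.2,"z": -0.05,"spin": 0,"fingers": 0}
    - {"x": 0,"y": -0.15,"z": 0,"spin": 0,"fingers": 0}
    - {"x": 0,"y": 0,"z": 0,"spin": 0,"fingers": 0}
    - {"x": 0,"y": 0.6,"z": 0,"spin": 0,"fingers": 0}
    - {"x": 0,"y": 0,"z": -3,"spin": 0,"fingers": 0}
    - {"x": 1,"y": 0,"z": -4,"spin": 0,"fingers": 0}
    - {"x": 4,"y": 0,"z": -1,"spin": 0,"fingers": 0}
    - {"x": 1,"y": 0,"z": 0,"spin": 0,"fingers": 0}
    - {"x": 0,"y": 0,"z": 0,"spin": 0,"fingers": 7.2}

```text
clock: 23.75
tcp_pos: [0.48, 0.1314, 0.1156]
tcp_rot: [-2.462, 1.948, -0.002]
ft_force: [0.5, 0.6, 0.6]
gripper_width: 0.0135
```

```bash
python3 chk.py wrist; python3 -c "
from h import *
plan(.588,-.335,.10,-1.05,dec=1,F=7.2)"
```

```text
23.75 [0.48   0.1314 0.1156] F [0.5 0.6 0.6] 0.0135
wrist
  yellow n 657 x 122.4 y [-54.1  -1.3] z 12.6 ang 0.001
  yellow n 138 x 60.2 y [-54.2  -2.5] z 16.0 ang 0.0
   foot_liner_c 0.95 4622 [ 45.5 -28.3] [96.5 57.7] 0.2 x [ 0.3 59. ] y [-55.9  -0.4]
[{"x":3.7,"y":0.0,"z":0.1,"spin":-0.02,"fingers":7.2},{"x":3.7,"y":0.1,"z":0.1,"spin":-0.02,"fingers":7.2},{"x":3.7,"y":0.2,"z":0.1,"spin":-0.02,"fingers":7.2},{"x":3.7,"y":0.2,"z":0.1,"spin":-0.02,"fingers":7.2},{"x":3.7,"y":0.3,"z":0.1,"spin":-0.02,"fingers":7.2},{"x":3.7,"y":0.4,"z":0.1,"spin":-0.02,"fingers":7.2},{"x":3.7,"y":0.5,"z":0.1,"spin":-0.02,"fingers":7.2},{"x":3.6,"y":0.5,"z":0.1,"spin":-0.02,"fingers":7.2},{"x":3.6,"y":0.6,"z":0.1,"spin":-0.03,"fingers":7.2},{"x":3.6,"y":0.7,"z":0.1,"spin":-0.02,"fingers":7.2}]
[{"x":3.6,"y":0.8,"z":0.1,"spin":-0.03,"fingers":7.2},{"x":3.6,"y":0.9,"z":0.2,"spin":-0.02,"fingers":7.2},{"x":3.6,"y":0.9,"z":0.1,"spin":-0.027,"fingers":7.2}]
end err cm [-0.02  0.02 -0.01] from [0.4785 0.1324 0.1141] -1.337
```

Call:
drive_tool:
  deltas:
    - {"x": 3.7,"y": 0,"z": 0.1,"spin": -0.02,"fingers": 7.2}
    - {"x": 3.7,"y": 0.1,"z": 0.1,"spin": -0.02,"fingers": 7.2}
    - {"x": 3.7,"y": 0.2,"z": 0.1,"spin": -0.02,"fingers": 7.2}
    - {"x": 3.7,"y": 0.2,"z": 0.1,"spin": -0.02,"fingers": 7.2}
    - {"x": 3.7,"y": 0.3,"z": 0.1,"spin": -0.02,"fingers": 7.2}
    - {"x": 3.7,"y": 0.4,"z": 0.1,"spin": -0.02,"fingers": 7.2}
    - {"x": 3.7,"y": 0.5,"z": 0.1,"spin": -0.02,"fingers": 7.2}
    - {"x": 3.6,"y": 0.5,"z": 0.1,"spin": -0.02,"fingers": 7.2}
    - {"x": 3.6,"y": 0.6,"z": 0.1,"spin": -0.03,"fingers": 7.2}
    - {"x": 3.6,"y": 0.7,"z": 0.1,"spin": -0.02,"fingers": 7.2}

```text
clock: 24.85
tcp_pos: [0.5633, -0.2271, 0.1031]
tcp_rot: [-2.658, 1.674, 0.004]
ft_force: [0.2, 0.3, 0.1]
gripper_width: 0.0719
```

Call:
drive_tool:
  deltas:
    - {"x": 3.6,"y": 0.8,"z": 0.1,"spin": -0.03,"fingers": 7.2}
    - {"x": 3.6,"y": 0.9,"z": 0.2,"spin": -0.02,"fingers": 7.2}
    - {"x": 3.6,"y": 0.9,"z": 0.1,"spin": -0.027,"fingers": 7.2}
    - {"x": 0,"y": 0,"z": 0,"spin": 0,"fingers": 7.2}
    - {"x": 0,"y": 0,"z": 0,"spin": 0,"fingers": 7.2}
    - {"x": 0,"y": 0,"z": 0,"spin": 0,"fingers": 7.2}

```text
clock: 25.45
tcp_pos: [0.5889, -0.3333, 0.0995]
tcp_rot: [-2.719, 1.572, 0.004]
ft_force: [-0.3, 1.1, -0.3]
gripper_width: 0.0721
```

```bash
python3 - <<'E'
from h import *
o=manip.get_obs();print(o["clock"],o["tcp_pos"])
for _ in range(2):
    p,W=cam("wrist");r=plate(p,W,"top_liner_c",[.588,-.335]);print(r)
if r: c=r[0]/1000;plan(c[0],c[1],.02,r[2]-np.pi/2,dec=2,F=7.2)
E
python3 chk.py top side
```

```text
25.45 [ 0.58892887 -0.33326137  0.09952288]
(array([ 585.8, -333.4]), array([102.9,  57.5]), np.float64(0.536), np.float64(0.008871082665125735), array([ 618.74614283, -314.12193059]))
(array([ 584.5, -334.2]), array([105.2,  58.1]), np.float64(0.516), np.float64(0.00881782774637413), array([ 617.23188827, -314.3826964 ]))
[{"x":-0.07,"y":0.15,"z":2.69,"spin":0.0,"fingers":7.2},{"x":-0.07,"y":0.14,"z":2.7,"spin":0.0,"fingers":7.2},{"x":-0.08,"y":0.15,"z":2.69,"spin":0.007,"fingers":7.2}]
end err cm [ 0.  0. -0.] from [ 0.5894 -0.3339  0.1008] -1.048
25.65 [ 0.5894 -0.3339  0.1008] F [ 0.4 -0.4 -0.1] 0.0719
top
  yellow n 52 x 122.3 y [-52.4  -2.5] z 13.4 ang -0.002
  yellow n 42 x 60.2 y [-52.6  -4.3] z 16.2 ang -0.007
   foot_liner_c 0.75 407 [ 29.7 -27.9] [61.  56.3] 0.6 x [-0.2 59.1] y [-55.6  -0.2]
side
   foot_liner_c 0.55 184 [ 47.4 -31.4] [59.9 90.3] 88.8 x [ 2.7 83.1] y [-61.1  -4.1]
```

```bash
python3 - <<'E'
from h import *
p=manip.grab_frame("wrist");C=cloud(p,np.array(p["mount"]))*1000
q=C[(p["z_map"]>0)&(C[...,2]<-40)]
for z in range(-140,-40,10):
    s=q[(q[:,2]>=z)&(q[:,2]<z+10)]
    if len(s):print(z,np.percentile(s[:,0],[0.5,99.5]).round(),np.percentile(s[:,1],[.5,99.5]).round())
P=cloud(*cam("wrist"))
E
python3 - <<'E'
from h import *
p,W=cam("top");print(manip.place_of("wax_tin",p)[:1]);P=cloud(p,W)
s=P[(P[...,2]>.03)&(P[...,2]<.055)&(np.hypot(P[...,0]-.54,P[...,1]+.248)<.04)];print(len(s),s.min(0),s.max(0),s.mean(0))
E
```

```text
-130 [-30.  27.] [-20. -16.]
-120 [-68.  63.] [-18.  -5.]
-110 [-69.  66.] [-18.   8.]
-100 [-68.  66.] [-14.  12.]
-90 [-67.  65.] [-14.  -5.]
-80 [-50.  48.] [-12.  11.]
-70 [-51.  48.] [-11.  11.]
-60 [-50.  48.] [-11.  11.]
-50 [-49.  46.] [-11.  11.]
[{'centre': [0.5386, -0.2454, 0.0036], 'confidence': 0.74}]
156 [ 0.51843225 -0.26386066  0.03048404] [ 0.55754431 -0.22553927  0.0508857 ] [ 0.53688855 -0.24352445  0.04368758]
```

Call:
drive_tool:
  deltas:
    - {"x": -0.2,"y": 0.3,"z": 4,"spin": 0,"fingers": 7.0}
    - {"x": 0,"y": 0,"z": 4,"spin": 0,"fingers": 7.0}
    - {"x": 0,"y": 0,"z": 3.5,"spin": 0,"fingers": 7.0}
    - {"x": 0,"y": 0,"z": 1.9,"spin": 0,"fingers": 7.0}
    - {"x": 0,"y": 0,"z": 0.4,"spin": 0,"fingers": 7.0}
    - {"x": 0,"y": 0,"z": 0,"spin": 0,"fingers": 7.0}
    - {"x": 0,"y": 0,"z": 0,"spin": 0,"fingers": 7.0}

```text
clock: 26.75
tcp_pos: [0.5862, -0.3355, -0.0367]
tcp_rot: [2.719, -1.573, 0.002]
ft_force: [0.8, -0.7, 0.2]
gripper_width: 0.0697
```

```bash
python3 held.py;python3 tip.py | cut -c1-90|awk 'NR==1||NR%3==0'
```

```text
26.8 w 0.0699 [ 0.5864 -0.3356 -0.0364] [-0.4 -0.1  0.5]
held: y(downhill) [-61.   57.1] z at pad -44.8 pitch deg -1.7
red [ -0.5 -39.1 -45.8] slope -0.01 [-49.5 -28.3]
clock 26.85 w 0.07035821879352325 [ 0.5864676  -0.3355556  -0.03629416] [-0.58585509  0.55
-58 [1046  151    0    0    0    0  211    0    0    0    0    0    0]
-46 [87 18 44 53 42 19 69  0  0  0  0  0  0]
-34 [ 13   0   0   0   0   2 200   0   0   0   0   0   0]
-22 [  0   0   0   0   0 346   0   0   0   0   0   0   0]
-10 [  0   0   0   0   0 358   0   0   0   0   0   0   0]
2 [  0   0   0   0   0 342   0   0   0   0   0   0   0]
14 [  0   0   0   0   0 355   0   0   0   0   0   0   0]
26 [  2   0   0   0   0   2 207   0   0   0   0   0   0]
38 [82 28 97 80 59 36 63  0  0  0  0  0  0]
50 [970 170   0   0   0   0 179   0   0   0   0   0   0]
```

Call:
drive_tool:
  deltas:
    - {"x": 0,"y": -0.1,"z": 0.2,"spin": 0,"fingers": 7.0}
    - {"x": 0,"y": 0,"z": 0,"spin": 0,"fingers": 4.5}
    - {"x": 0,"y": 0,"z": 0,"spin": 0,"fingers": 4.5}
    - {"x": 0,"y": 0,"z": 0,"spin": 0,"fingers": 4.5}
    - {"x": 0,"y": 0,"z": 0,"spin": 0,"fingers": 4.5}
    - {"x": 0,"y": 0,"z": -2.5,"spin": 0,"fingers": 4.5}
    - {"x": 0,"y": 0,"z": -4,"spin": 0,"fingers": 4.5}
    - {"x": 0,"y": 0,"z": -4.5,"spin": 0,"fingers": 4.5}
  newtons: 35

```text
clock: 27.65
tcp_pos: [0.5844, -0.3332, 0.0692]
tcp_rot: [-2.719, 1.573, 0.009]
ft_force: [1.3, -0.3, -1.6]
gripper_width: 0.0546
```

```bash
python3 held.py; python3 -c "
from h import *
plan(.600,.10,.13,-1.336,F=4.5,step=3.8)"
```

```text
27.7 w 0.0546 [ 0.5903 -0.3367  0.0802] [ 2.  -0.6  3.4]
held: y(downhill) [-49.9  48.1] z at pad -44.6 pitch deg -0.2
red [ -0.1 -37.3 -44.8] slope 0.001 [-47.7 -26.4]
[{"x":-3.1,"y":-1.9,"z":-0.4,"spin":0.02,"fingers":4.5},{"x":-3.2,"y":-1.8,"z":-0.4,"spin":0.02,"fingers":4.5},{"x":-3.2,"y":-1.8,"z":-0.4,"spin":0.02,"fingers":4.5},{"x":-3.2,"y":-1.7,"z":-0.4,"spin":0.03,"fingers":4.5},{"x":-3.3,"y":-1.6,"z":-0.4,"spin":0.02,"fingers":4.5},{"x":-3.3,"y":-1.5,"z":-0.4,"spin":0.03,"fingers":4.5},{"x":-3.3,"y":-1.4,"z":-0.4,"spin":0.02,"fingers":4.5},{"x":-3.4,"y":-1.4,"z":-0.4,"spin":0.03,"fingers":4.5},{"x":-3.4,"y":-1.3,"z":-0.4,"spin":0.02,"fingers":4.5},{"x":-3.4,"y":-1.2,"z":-0.5,"spin":0.03,"fingers":4.5}]
[{"x":-3.5,"y":-1.1,"z":-0.4,"spin":0.02,"fingers":4.5},{"x":-3.5,"y":-1.0,"z":-0.5,"spin":0.027,"fingers":4.5}]
end err cm [-0.04 -0.03 -0.02] from [ 0.5903 -0.3367  0.0802] -1.049
```

Call:
drive_tool:
  deltas:
    - {"x": -3.1,"y": -1.9,"z": -0.4,"spin": 0.02,"fingers": 4.5}
    - {"x": -3.2,"y": -1.8,"z": -0.4,"spin": 0.02,"fingers": 4.5}
    - {"x": -3.2,"y": -1.8,"z": -0.4,"spin": 0.02,"fingers": 4.5}
    - {"x": -3.2,"y": -1.7,"z": -0.4,"spin": 0.03,"fingers": 4.5}
    - {"x": -3.3,"y": -1.6,"z": -0.4,"spin": 0.02,"fingers": 4.5}
    - {"x": -3.3,"y": -1.5,"z": -0.4,"spin": 0.03,"fingers": 4.5}
    - {"x": -3.3,"y": -1.4,"z": -0.4,"spin": 0.02,"fingers": 4.5}
    - {"x": -3.4,"y": -1.4,"z": -0.4,"spin": 0.03,"fingers": 4.5}
    - {"x": -3.4,"y": -1.3,"z": -0.4,"spin": 0.02,"fingers": 4.5}
    - {"x": -3.4,"y": -1.2,"z": -0.5,"spin": 0.03,"fingers": 4.5}

```text
clock: 28.7
tcp_pos: [0.5945, 0.0309, 0.1112]
tcp_rot: [2.51, -1.888, -0.001]
ft_force: [0.4, -0.5, -2.0]
gripper_width: 0.0547
```

Call:
drive_tool:
  deltas:
    - {"x": -3.5,"y": -1.1,"z": -0.4,"spin": 0.02,"fingers": 4.5}
    - {"x": -3.0,"y": -1.0,"z": -0.5,"spin": 0.027,"fingers": 4.5}
    - {"x": 0,"y": 0,"z": 0,"spin": 0,"fingers": 4.5}
    - {"x": 0,"y": 0,"z": 0,"spin": 0,"fingers": 4.5}

```text
clock: 29.1
tcp_pos: [0.5976, 0.0982, 0.1203]
tcp_rot: [2.468, -1.943, -0.0]
ft_force: [0.5, -1.2, -3.4]
gripper_width: 0.0546
```

```bash
python3 -c "
from h import *
plan(.5924,.1970,.09,-1.336,dec=1,F=4.5,step=3.5)"
```

```text
[{"x":-3.2,"y":-0.6,"z":1.0,"spin":0.0,"fingers":4.5},{"x":-3.3,"y":-0.6,"z":1.0,"spin":0.0,"fingers":4.5},{"x":-3.2,"y":-0.6,"z":1.0,"spin":0.002,"fingers":4.5}]
end err cm [ 0.01  0.03 -0.03] from [0.5976 0.0982 0.1203] -1.334
```

Call:
drive_tool:
  deltas:
    - {"x": -3.2,"y": -0.6,"z": 0.6,"spin": 0,"fingers": 4.5}
    - {"x": -3.3,"y": -0.6,"z": 1.0,"spin": 0,"fingers": 4.5}
    - {"x": -3.2,"y": -0.6,"z": 1.4,"spin": 0.002,"fingers": 4.5}
    - {"x": 0,"y": 0,"z": 0,"spin": 0,"fingers": 4.5}
    - {"x": 0,"y": 0,"z": 0,"spin": 0,"fingers": 4.5}
    - {"x": 0,"y": 0,"z": 0,"spin": 0,"fingers": 4.5}

```text
clock: 29.7
tcp_pos: [0.5932, 0.1946, 0.0907]
tcp_rot: [2.463, -1.949, 0.0]
ft_force: [-0.8, -0.2, -1.8]
gripper_width: 0.0549
```

```bash
python3 held.py; python3 -c "
from h import *
plan(.5924,.1970,.065,-1.336,dec=2,F=4.5)"; python3 chk.py wrist top
```

```text
29.75 w 0.0548 [0.5934 0.1946 0.091 ] [-0.1  0.  -3.4]
held: y(downhill) [-49.5  48.3] z at pad -44.5 pitch deg -0.2
red [ -0.1 -36.9 -44.8] slope -0.0 [-47.4 -26. ]
[{"x":-0.25,"y":0.05,"z":2.6,"spin":-0.003,"fingers":4.5}]
end err cm [ 0.    0.01 -0.  ] from [0.5934 0.1946 0.091 ] -1.339
29.75 [0.5934 0.1946 0.091 ] F [-0.1  0.  -3.4] 0.0548
wrist
   foot_liner_c 0.66 241 [ 46.1 -28.7] [15.5 52.9] 4.4 x [38. 52.] y [-55.1  -2.5]
top
```

Call:
drive_tool:
  deltas:
    - {"x": -0.2,"y": 0,"z": 1.3,"spin": 0,"fingers": 4.5}
    - {"x": 0,"y": 0,"z": 1.2,"spin": 0,"fingers": 4.5}
    - {"x": 0,"y": 0,"z": 0.4,"spin": 0,"fingers": 4.5}
    - {"x": 0,"y": 0,"z": 0.4,"spin": 0,"fingers": 4.5}
    - {"x": 0,"y": 0,"z": 0.3,"spin": 0,"fingers": 4.5}
    - {"x": 0,"y": -0.1,"z": 0.2,"spin": 0,"fingers": 4.5}
    - {"x": 0,"y": 0,"z": 0,"spin": 0,"fingers": 4.5}
    - {"x": 0,"y": 0,"z": 0,"spin": 0,"fingers": 6.3}
    - {"x": 0,"y": 0,"z": 0,"spin": 0,"fingers": 6.3}
    - {"x": 0,"y": 0,"z": 0,"spin": 0,"fingers": 6.3}
  newtons: 20

```text
clock: 30.95
tcp_pos: [0.5942, 0.1986, 0.0532]
tcp_rot: [-2.464, 1.948, -0.001]
ft_force: [0.0, 0.3, -0.3]
gripper_width: 0.063
```

```bash
cat >> h.py <<'E'
def red(p,W):
    P=(cloud(p,W)-T0[:3,3])@T0[:3,:3]*1000;im=p["frame"].astype(int)
    m=(im[...,2]>im[...,0]+90)&(im[...,1]<im[...,2]*.4)&(p["z_map"]>0)&(P[...,2]>-5)&(P[...,2]<50)&(P[...,0]>100)&(P[...,0]<260)&(P[...,1]<-1)&(P[...,1]>-150)
    q=P[m]
    if len(q)>20:
        y=q[:,1];k=np.polyfit(y,q[:,0],1);print("  red n",len(q),"x",q[:,0].mean().round(1),np.percentile(q[:,0],[2,98]).round(1),"y",np.percentile(y,[1,99]).round(1),"z",q[:,2].mean().round(1),"ang",round(-k[0],3))
E
sed -i 's/yel(p,W);/yel(p,W);red(p,W);/' chk.py; python3 chk.py wrist top; python3 held.py
```

```text
30.95 [0.5942 0.1986 0.0532] F [ 0.   0.3 -0.3] 0.063
wrist
  yellow n 157 x 122.7 y [-20.9  -5.2] z 12.8 ang -0.019
  red n 5648 x 209.9 [199.1 220. ] y [-76.4 -23.6] z 9.1 ang -0.002
top
31.2 w 0.0632 [0.5937 0.1984 0.0529] [0.3 0.1 0.7]
held: y(downhill) [-61.2  50. ] z at pad -44.4 pitch deg 5.5
red [ -0.1 -34.  -50.3] slope 0.001 [-44.  -23.3]
```

Call:
drive_tool:
  deltas:
    - {"x": 0,"y": 0,"z": -2.5,"spin": 0,"fingers": 6.3}
    - {"x": 0.5,"y": 0,"z": -2.5,"spin": 0,"fingers": 0}
    - {"x": 2.5,"y": 0,"z": 0,"spin": 0,"fingers": 0}
    - {"x": 2.5,"y": 0.7,"z": 0,"spin": 0,"fingers": 0}
    - {"x": 0.2,"y": 0.8,"z": 2,"spin": 0,"fingers": 0}
    - {"x": 0,"y": 0,"z": 1.5,"spin": 0,"fingers": 0}
    - {"x": 0,"y": 0,"z": 0.8,"spin": 0,"fingers": 0}
    - {"x": 0,"y": 0,"z": 0.5,"spin": 0,"fingers": 0}
    - {"x": 0,"y": 0,"z": 0,"spin": 0,"fingers": 0}
    - {"x": 0,"y": 0,"z": 0,"spin": 0,"fingers": 0}

```text
clock: 32.2
tcp_pos: [0.5925, 0.14, 0.055]
tcp_rot: [-2.465, 1.947, -0.0]
ft_force: [-0.1, -0.1, 0.5]
gripper_width: -0.0001
```

Call:
drive_tool:
  deltas:
    - {"x": -1.2,"y": 0,"z": 0,"spin": 0,"fingers": 0}
    - {"x": -0.6,"y": 0,"z": 0,"spin": 0,"fingers": 0}
    - {"x": -0.5,"y": 0,"z": 0,"spin": 0,"fingers": 0}
    - {"x": 0,"y": 0,"z": 0,"spin": 0,"fingers": 0}

```text
clock: 32.6
tcp_pos: [0.5868, 0.1627, 0.0552]
tcp_rot: [-2.465, 1.947, -0.001]
ft_force: [-0.1, -0.8, 1.0]
gripper_width: -0.0001
```

```bash
python3 chk.py wrist
```

```text
32.6 [0.5868 0.1627 0.0552] F [-0.1 -0.8  1. ] -0.0001
wrist
  yellow n 103 x 122.6 y [-10.2  -0.7] z 12.8 ang 0.094
  red n 6230 x 209.9 [199.1 220. ] y [-70.1 -17.3] z 9.1 ang -0.013
```

Call:
drive_tool:
  deltas:
    - {"x": -0.4,"y": 0,"z": 0,"spin": 0,"fingers": 0}
    - {"x": -0.4,"y": 0,"z": 0,"spin": 0,"fingers": 0}
    - {"x": -0.4,"y": 0,"z": 0,"spin": 0,"fingers": 0}
    - {"x": 0,"y": 0,"z": 0,"spin": 0,"fingers": 0}

```text
clock: 33.1
tcp_pos: [0.5838, 0.1739, 0.0548]
tcp_rot: [-2.465, 1.948, 0.0]
ft_force: [-0.2, -0.4, 0.5]
gripper_width: -0.0001
```

```bash
python3 chk.py wrist
```

```text
33.1 [0.5838 0.1739 0.0548] F [-0.2 -0.4  0.5] -0.0001
wrist
  red n 6248 x 209.7 [198.9 219.8] y [-58.4  -5.6] z 9.1 ang -0.016
```

Call:
drive_tool:
  deltas:
    - {"x": -0.3,"y": 0,"z": 0,"spin": 0,"fingers": 0}
    - {"x": -0.15,"y": 0,"z": 0,"spin": 0,"fingers": 0}
    - {"x": 0,"y": 0,"z": 0,"spin": 0,"fingers": 0}

```text
clock: 33.5
tcp_pos: [0.5834, 0.1776, 0.0549]
tcp_rot: [-2.465, 1.948, -0.002]
ft_force: [1.0, -3.5, 0.6]
gripper_width: 0.0001
```

```bash
python3 chk.py wrist
```

```text
33.5 [0.5834 0.1776 0.0549] F [ 1.  -3.5  0.6] 0.0001
wrist
  red n 6144 x 209.7 [199.1 219.7] y [-54.2  -1.6] z 9.1 ang -0.001
```

Call:
drive_tool:
  deltas:
    - {"x": -0.15,"y": 0,"z": 0,"spin": 0,"fingers": 0}
    - {"x": 0,"y": 0,"z": 0,"spin": 0,"fingers": 0}
    - {"x": 0.6,"y": 0,"z": 0,"spin": 0,"fingers": 0}
    - {"x": 1,"y": 0,"z": -2,"spin": 0,"fingers": 0}
    - {"x": 3,"y": 0,"z": -4,"spin": 0,"fingers": 0}
    - {"x": 4,"y": 2,"z": -4,"spin": 0,"fingers": 0}
    - {"x": 4,"y": 4,"z": -2,"spin": 0,"fingers": 0}
    - {"x": 3,"y": 4,"z": 0,"spin": 0,"fingers": 0}
    - {"x": 0,"y": 0,"z": 0,"spin": 0,"fingers": 0}
    - {"x": 0,"y": 0,"z": 0,"spin": 0,"fingers": 0}

```text
clock: 34.6
tcp_pos: [0.5273, 0.0196, 0.1649]
tcp_rot: [-2.461, 1.95, 0.001]
ft_force: [0.9, 0.3, -0.4]
gripper_width: -0.0002
```

```bash
python3 chk.py wrist top side; python3 -c "
from h import *
p=manip.grab_frame('wrist');cv2.imwrite('pics/w9.png',p['frame'])"
```

```text
34.6 [0.5273 0.0196 0.1649] F [ 0.9  0.3 -0.4] -0.0002
wrist
  yellow n 47 x 59.0 y [-38.6  -1.3] z 14.3 ang 0.013
  red n 438 x 202.4 [198.9 205.9] y [-54.8 -31.8] z 10.1 ang 0.017
   foot_liner_c 0.68 7138 [162.5 -28.8] [56.6 86.8] 89.9 x [123.5 205.2] y [-56.3  -6.8]
top
  yellow n 43 x 60.0 y [-52.5  -4.1] z 15.9 ang -0.009
  red n 116 x 208.7 [200.  217.6] y [-52.   -3.8] z 10.2 ang -0.024
   foot_liner_c 0.65 430 [ 30.  -28.5] [66.9 56.7] 0.3 x [-1.7 62.5] y [-56.2  -1.5]
side
   foot_liner_c 0.57 168 [ 34.8 -34.1] [55.6 63.7] 88.4 x [ 3.2 62.6] y [-61.4  -8. ]
```

View pics/w9.png

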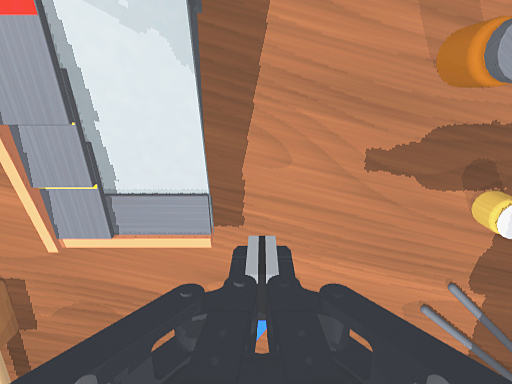

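View w9 shows all three liners lapped along the rail, with thin yellow slivers at (65,187) and (73,123). I'll take one more measurement from above.

Call:
drive_tool:
  deltas:
    - {"x": -4,"y": 1,"z": -3,"spin": 0,"fingers": 0}
    - {"x": -4,"y": 1,"z": -2,"spin": 0,"fingers": 0}
    - {"x": -4,"y": 0,"z": -1,"spin": 0,"fingers": 0}
    - {"x": 0,"y": 0,"z": 0,"spin": 0,"fingers": 0}
    - {"x": 0,"y": 0,"z": 0,"spin": 0,"fingers": 0}
    - {"x": 0,"y": 0,"z": 0,"spin": 0,"fingers": 0}

```text
clock: 35.55
tcp_pos: [0.481, 0.1307, 0.2234]
tcp_rot: [2.464, -1.947, -0.001]
ft_force: [-0.6, 0.3, -0.6]
gripper_width: -0.0001
```

```bash
python3 - <<'E'
from h import *
np.set_printoptions(precision=1,suppress=True,linewidth=150)
o=manip.get_obs();print(o["clock"],o["tcp_pos"],o["ft_force"])
p,W=cam("wrist");yel(p,W);red(p,W);edges(p,W,"foot_liner_c",1)
P=(cloud(p,W)-T0[:3,3])@T0[:3,:3]*1000;im=p["frame"].astype(int)
m=(p["z_map"]>0)&(P[...,1]<-5)&(P[...,1]>-50)
# height profile along slope over the stack; steps at x = tail edges
for a in range(0,232,4):
    s=P[m&(P[...,0]>=a)&(P[...,0]<a+4)&(P[...,2]<40)]
    if len(s):print(a,np.percentile(s[:,2],[10,50,90]),end=" | ")
# outer edge y of the stack per x
print()
for a in range(10,220,15):
    s=P[(p["z_map"]>0)&(abs(P[...,0]-a)<4)&(P[...,2]>6)&(P[...,2]<30)&(P[...,1]<-20)&(P[...,1]>-70)]
    if len(s):print(a,np.percentile(s[:,1],1),end=" | ")
cv2.imwrite("pics/w10.png",cv2.resize(p["frame"],(768,576)))
E
```

```text
35.55 [0.5 0.1 0.2] [-0.6  0.3 -0.6]
  yellow n 101 x 60.6 y [-55.1  -2.4] z 16.8 ang 0.064
  red n 192 x 199.0 [198.3 199.8] y [-54.1  -1.6] z 10.4 ang -0.001
0 [19.3 20.4 21.3] | 4 [19.  20.  20.9] | 8 [18.7 19.6 20.3] | 12 [18.1 19.  19.9] | 16 [17.3 18.2 19.2] | 20 [16.9 17.9 18.7] | 24 [16.5 17.3 18.2] | 28 [15.8 16.7 17.6] | 32 [15.4 16.2 17.1] | 36 [14.8 15.7 16.5] | 40 [14.1 15.1 15.8] | 44 [13.6 14.6 15.3] | 48 [13.  14.  15.1] | 52 [12.7 13.4 14.3] | 56 [12.2 13.2 14.2] | 60 [19.1 19.9 20.9] | 64 [19.1 20.  20.8] | 68 [18.6 19.3 20.1] | 72 [17.9 18.8 19.7] | 76 [17.4 18.4 19.2] | 80 [16.6 17.8 18.7] | 84 [16.5 17.3 18.2] | 88 [15.6 16.6 17.5] | 92 [15.2 16.1 17.4] | 96 [14.8 15.6 16.5] | 100 [14.  15.  16.3] | 104 [13.6 14.5 15.5] | 108 [13.2 14.  15. ] | 112 [12.3 13.4 14.6] | 116 [12.1 12.9 13.8] | 120 [13.2 19.4 20.8] | 124 [19.2 19.9 21. ] | 128 [18.4 19.4 20.5] | 132 [17.9 18.8 20. ] | 136 [17.3 18.4 19.6] | 140 [16.9 18.  18.9] | 144 [16.3 17.2 18.1] | 148 [15.6 16.7 17.8] | 152 [15.1 16.3 17.3] | 156 [14.8 15.6 16.6] | 160 [14.2 15.1 16. ] | 164 [13.5 14.6 15.6] | 168 [13.1 14.1 15. ] | 172 [12.4 13.5 14.5] | 176 [12.1 13.  14. ] | 180 [11.4 12.3 13.5] | 184 [10.8 11.9 12.9] | 188 [10.3 11.2 12.3] | 192 [ 9.8 10.7 11.8] | 196 [ 9.5 10.4 11.4] | 
10 -68.97353698147441 | 25 -69.33784433114258 | 40 -69.6746590264072 | 55 -55.805545812747155 | 70 -55.81345260331833 | 85 -55.75005720695854 | 100 -55.809322586496904 | 115 -55.7422254622829 | 130 -55.8160452199523 | 145 -55.78404724956281 | 160 -55.71610043765289 | 175 -55.7791195340595 | 190 -55.712507426888195 |
```

View pics/w10.png

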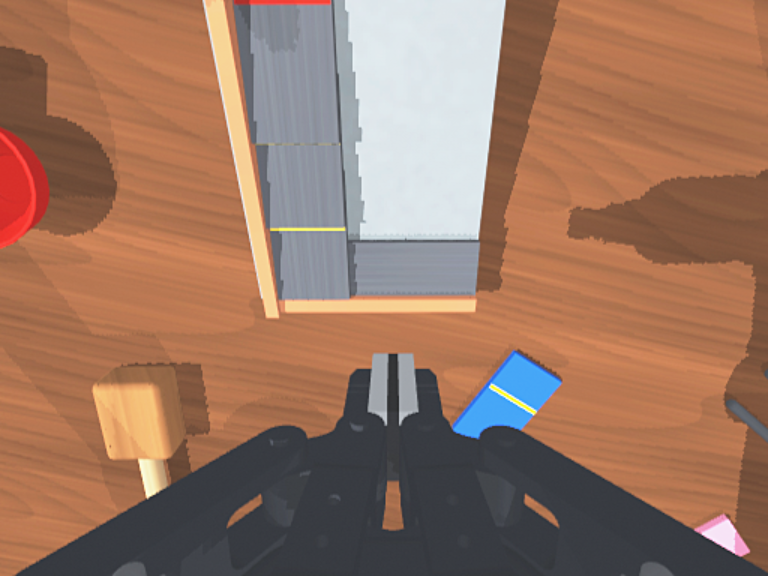

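```bash
python3 -c "
from workcell import manip
print(manip.job_done()); print(manip.get_obs()['clock'])"
```

```text
the job is handed in; nothing more can be done
None
the job is handed in; nothing more can be done
```

I lined the chute from the foot up and handed the job in at about 35.6 s, well inside the 72 s. `job_done()` gave no verdict, so what follows is my own measurement.

- **Foot liner:** I gripped it in place, slid it down to the lip without lifting it and pushed it to the rail. Contact forces were about 7 N at the lip and 15 N at the rail. Its lap line was last read at bed x of about 60.5 mm, where it should be.
- **Middle liner:** It slid about 3 mm downhill while I pushed it to the rail, so I nudged it back up from its tail edge. It now sits about 61.6 mm above the foot liner, against the 60 mm wanted (55.5–64.5 mm allowed).
- **Top liner:** It is laid red end uphill, about 60 mm above the middle liner.

**Last check:** From above, the outer edge of all three liners ran at bed y of about -55.8 mm along the whole stack. That is flush with the rail and square to it. The height profile repeats every 60 mm or so at the right slope, so the liners lie flat on one another. The gripper was shut and clear of everything.

**What disagreed:**
- The first grip missed. Depth pictures showed the finger tips about 40 mm behind the stated TCP, and I worked to the measured figure from then on.
- The top and side cameras resolved the stack poorly at the end, so the final figures come mainly from the wrist camera.
- I did not re-measure the other tools and vessels after the job. No contact with them was noticed.

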